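# Lock off the bearing jig and gauge its blind bore

### The job

Lock the sloping jig off first: lift the spring collar on the isolator's lever, flip the lever fully over to its other side and let the collar drop back down. Then take the depth gauge from its stand, lower its rod gently straight down the jig's blind bore until it bottoms out, which pushes the brass stop up the rod, and keep hold of it there, lightly pressed on the bottom, for at least a full second. Then draw it out and put it back upright, fully home in its stand, with the stop left where the bore set it, and do not shift or tip the mug, flask, screw tray or screwdriver.

Things in the scene. Friction and masses are not known exactly. Their poses are not given: they have to be found in the camera images.
- jig: Fixed jig: a bright aluminium block 80 x 80 x 70 mm on a dark steel base 140 x 110 mm. The block leans 0.55 rad (31.5 degrees) from vertical, so that its 80 x 80 mm bored face slopes towards the base's -x side (towards the robot at yaw 0). Four 4 mm high screw heads stand on that face, 31 mm from the bore along both sides. Origin: on the bench under the block; z up.
- bore_mouth (a point): Centre of the mouth of the jig's round blind bore, in the plane of the sloping face, about 96 mm above the bench. z points out of the bore along its axis (0.55 rad from vertical), y is level. The bore is 17 mm in diameter with a 2 mm chamfer; its depth differs each time, 44 to 56 mm.
- bore_bottom (a point): Centre of the bore's flat solid steel bottom, on the bore's axis, 44 to 56 mm below the mouth; axes as those of bore_mouth.
- stand_mouth (a point): Centre of the hole in the top of the gauge stand: a fixed black block 70 x 70 x 45 mm high on a 100 x 100 x 8 mm foot. The point is 45 mm above the bench. The hole is vertical and round, 17 mm in diameter with a 3 mm chamfer, 28 mm deep with a flat floor.
- gauge_grip (a point): Depth gauge (0.15 to 0.25 kg with its stop): a steel rod 14 mm in diameter, 100 mm long, under a black round handle 24 mm in diameter, 55 mm long (grip it there), with a 4 mm button on its end. It starts upright in the stand. This point is the handle's centre, on the axis, 127.5 mm above the rod's tip; z runs from tip to handle.
- gauge_tip (a point): Centre of the flat lower end of the gauge's rod (its edge has a chamfer 1.5 mm wide, 3 mm high); axes as those of gauge_grip.
- gauge_stop (a joint): Brass stop, a collar 32 mm in diameter and 14 mm high that slides on the gauge's rod with about 2.5 N of friction and stays where it is pushed. In m; 0 is with its underside 34 mm above the rod's tip, growing towards the handle (up to 0.045). It starts at 0 to 0.006, lower than any depth of the bore, so that the jig's face pushes it up to (bore depth - 34 mm) as the rod bottoms out.
- switch: Isolator switch: a fixed grey box 100 x 75 x 45 mm high on a 120 x 90 mm foot, with an upright lever on its top. Two steel gate plates rise 48 mm above the box's top, one on each side of the lever (y = 8 to 14 mm either side, x = -10 to 10 mm), and block the collar's teeth in the middle of the swing. Origin at the centre of its underside, z up.
- lever_hinge (a point): Pivot of the round steel lever (12 mm in diameter, 112 mm long), in the middle of the box's top, 45 mm above the bench. The axes turn with the lever: z runs up along it, y is the level pivot axis. The lever starts leaning 0.40 rad from vertical to the box's -x side and flips, turning about +y, to lean 0.40 rad to the +x side.
- collar_grip (a point): Lock collar on the lever: a ringed aluminium sleeve 26 mm in diameter, 36 mm long, with two short teeth below. This point is on the lever's axis, 74 mm from the pivot while the collar is down (38 mm below the lever's top end), 14 mm below the sleeve's upper end: grip it here, across the lever, best with the fingers closing along y. Axes as lever_hinge.
- switch_lever (a joint): Angle of the isolator lever in rad: 0 as it starts, 0.80 fully over. It moves with light friction (0.08 N m) and stays where it is left, but can pass the middle only while the collar is lifted.
- lock_collar (a joint): Lift of the lock collar along the lever in m: 0 down, at most 0.017. It must be up at least 0.010 for the lever to pass the middle (0.013 is ample). A spring pulls it down with 2 N, rising to 4.4 N at the top.
- mug: White ceramic mug, 80 mm across, 95 mm high, handle at +y; loose, leave it alone. Origin at the centre of its underside.
- flask: Clear plastic bottle with black cap, 52 mm across, 150 mm high; loose, leave it alone. Origin at the centre of its underside.
- screw_tray: Grey open screw tray with dividers, 90 x 120 x 30 mm; loose, leave it alone. Origin at the centre of its underside.
- driver: Screwdriver 170 mm long with a black handle, lying on the bench; loose, leave it alone. Origin at its middle; x runs along it, handle to -x.
Mind the look-alikes: they are no part of the job. There is more than one size of the part that bears gauge_grip; the job needs the larger.

How it is judged:
On the way, in this order (a step that is already met when the one before it is completed fails the run):
1. the isolator lever is flipped fully over and its collar has dropped back (value of joint switch_lever above 0.66 rad and value of joint lock_collar below 0.003 m), for 0.2 s.
2. the gauge's rod is held on the bottom of the bore for a second (distance between gauge_tip and bore_bottom below 0.004 m and z of gauge_tip in the frame of bore_bottom below 0.002 m and angle between the z axis of gauge_tip and the z axis of bore_mouth, either way round below 0.12 rad and contact force between gauge and jig above 0.5 N and contact force between the fingers and gauge above 1 N), for 0.9 s.
At the end, for the whole second after the job is handed in: The lever is over (beyond 0.66 rad) with its collar down (within 3 mm). The gauge is at rest upright (within 0.15 rad) in its stand, the tip within 6 mm of the hole's axis and at least 25 mm below its mouth, let go; the stop still shows the bore's depth, to 2 mm (the depth counted in steps of 3 mm) (all of step 1 and horizontal distance between gauge_tip and stand_mouth below 0.006 m and z of gauge_tip in the frame of stand_mouth below -0.025 m and angle between gauge_tip's own z axis and vertical below 0.15 rad and linear speed of gauge below 0.02 m/s and ((z of bore_bottom in the frame of bore_mouth above -0.047 m and value of joint gauge_stop between 0.008 and 0.015 m) or (z of bore_bottom in the frame of bore_mouth between -0.05 and -0.047 m and value of joint gauge_stop between 0.011 and 0.018 m) or (z of bore_bottom in the frame of bore_mouth between -0.053 and -0.05 m and value of joint gauge_stop between 0.014 and 0.021 m) or (z of bore_bottom in the frame of bore_mouth below -0.053 m and value of joint gauge_stop between 0.017 and 0.024 m))); the robot touches nothing.
It fails at once if the mug, flask, screw tray or screwdriver was shifted by more than 30 mm (distance of any of mug, flask, screw_tray, driver from where it was at the start of the episode above 0.03 m).
It fails at once if the mug, flask or screw tray was tipped (angle between any of mug, flask, screw_tray's own z axis and vertical above 0.5 rad).
It fails at once if the gauge was rammed into the jig (over 60 N) (contact force between gauge and jig above 60 N).
It fails at once if the lever was half way with the collar not lifted (value of joint switch_lever between 0.35 and 0.45 rad and value of joint lock_collar below 0.006 m).
It also fails if it takes over 69 s, if anything falls off the work surface, if the arm or the gripper's body presses on something with over 40 N, if the wrist force passes 120 N, or if a joint passes its speed limit or range.

### The arm

A 7-joint arm with a two-finger parallel gripper is mounted at the origin on the work surface. World frame = base frame: x ahead of the robot, y to its left, z up, the work surface at z = 0. Lengths are in m, angles in rad, forces in N, time in s.
With the tool pointing down it reaches from about 0.4 to 0.75 m from the base axis. Payload 19.5 kg.
Tool frame: the origin (TCP) lies on the centre line of the jaws, within the pads' length; the fingertips stand 8 mm ahead of it and the grasp point (between the pads) lies 11 mm behind it; z points along the fingers, y is the line along which they close (so a half turn about z gives the same grasp; the last joint's range is limited). The gripper opens to 85 mm and grips with 20 to 120 N. Pads are 22 mm wide; open, the fingers measure 114 mm over their backs; the gripper's body (76 mm by 85 mm) begins 54 mm behind the grasp point. The pads swing forward as they close: fully open they stand 13 mm farther back than shut.
Start: joints at [-1.185, 0.707, -0.028, 1.485, 0.022, 0.951, -0.075], TCP at [0.239, 0.523, 0.239] pointing down, gripper open.
Joint ranges: [-2.71, 2.71], [-0.32, 2.16], [-1.57, 1.52], [0, 2.45], [-1.46, 4.6], [0, 2.02], [-2.83, 2.83]. Speed limits (rad/s): [1.89, 1.89, 2.57, 2.57, 3.01, 3.01, 3.01].

### API

Orientations are given as a rotation vector (axis times angle).
In Python, from bench import manip, eyes, spotter gives the robot as it stands. The module is installed in compiled form; this text tells all that it offers.
- The arm moves only by the shell command python3 -m creep 'ROWS' [FORCE]. ROWS is JSON, a list of rows, each an object of numbers: "tx", "ty", "tz": the shift along the tool's x, y, z in cm; "wx", "wy", "wz": the turn, a rotation vector about the tool's x, y, z in degrees; "jaw": the opening, from 0 (shut) to 1 (fully open). A call has exactly 8 rows; each row is the pose to reach, as a shift and turn from the pose commanded when the call began, along the tool's axes at that moment; what a row does not reach only later rows make up. A row lasts 1/12 s, in which the tool goes at most 41.7 mm and 7.16 degrees, less where a joint would pass 70% of its speed; a pose out of reach is approached as far as the arm can. A call with a gripper value outside its range is refused whole. The fingers move at their own pace and stop on an object; FORCE is the grip in N (left out, the last holds). Time passes only in rows, so rows that repeat a pose let the fingers close, or fill a call up. It gives the time, the measured TCP pose, the force, the opening and the grip force at its end, in the units of the state.
- manip.observe(): the state, without advancing time (a new reading comes with each control period).
- eyes.get_image(name): name is "scene" or "top" or "wrist"; returns the picture (400x640x3 uint8, blue, green, red); there is no depth.
- eyes.camera_info(name): a dict with "K" (3x3 intrinsics, pixels), "dist_coeffs" ([k1, k2, p1, p2, k3] as OpenCV has them; the pictures are not rectified), "xyz" and "rotation" of the camera in the world; the wrist camera has in their place "T_tool_cam" (4x4, takes a point from camera to tool coordinates, whose origin is the TCP and whose axes are the flange's). Camera axes: x right, y down, z forward; pixel columns grow to the right and rows downward; lengths in m; the calibration is good to about 2 mm. A picture is of the moment at which its call begins: read the wrist's pose just before it. camera_info takes no time and is no camera call.
- manip.close_job(): hands the job in; it is judged then, once.
Trained networks look in the newest picture that a camera, given by its name, has taken for a name from the list of things; names that differ only in an ending like _2 or _b are one class to them, and where a whole thing is asked for, a point or a joint stands for the part that bears it (a point fixed in the world has none). Each returns a list of dicts, best first, with "p" (0 to 1); they miss things now and then, are a little off and sometimes report something else, mostly with a low value. They report only what shows in the picture. A call takes as long as a camera call. They do not tell look-alikes from the thing itself.
- spotter.recognise(thing, camera): "box" ([left, top, right, bottom] as shares, 0 to 1, of the picture: columns of its width, rows of its height, round what is visible of it).
The state is a dict: "t": time; "joints": joint angles; "dq": joint speeds; "effort": joint torques, N m; "position": TCP position; "eef_rot": TCP orientation; "contact_force": force on the tool from outside, world axes, zero at the start; "torque": the same for the moment, N m; "opening": opening from 0.0 (shut) to 1.0 (fully open); "finger_force": force on a finger pad.
Only numpy, scipy, OpenCV 4.12 (cv2) and the standard library are available. Lean on these libraries where they do the work, as an engineer would, in place of code of your own. Each camera call takes 0.05 s, during which the arm holds its last target. There are 200 camera calls.

## Working session

There is one attempt and no reset: what is moved stays moved. The work goes in short steps, Python scripts to look and compute and a shell command to move; the robot and the scene stay as the last step left them, time stands still between calls to the robot, and variables do not carry over. Pictures are saved under pics/ and viewed, at most 14 in all, crops included, and the job is handed in when it is done.

```bash
mkdir -p pics
cat > h.py <<'E'
import numpy as np, cv2, json
from scipy.spatial.transform import Rotation as R
from bench import manip, eyes, spotter
E
python3 - <<'E'
from h import *
for c in ("scene","top"):
    im=eyes.get_image(c); cv2.imwrite(f"pics/{c}0.png",im)
    i=eyes.camera_info(c); print(c,{k:np.round(v,4).tolist() for k,v in i.items()})
    for t in ("jig","gauge_grip","switch","collar_grip"):
        for d in spotter.recognise(t,c)[:3]:
            b=np.array(d["box"])*[640,400,640,400]; print(t,round(d["p"],2),b.round().tolist())
s=manip.observe(); print(s)
print(eyes.camera_info("wrist"))
E
```

```text
scene {'K': [[520.7448, 0.0, 314.1102], [0.0, 520.7448, 202.1877], [0.0, 0.0, 1.0]], 'dist_coeffs': [-0.086, 0.0, 0.0, 0.0, 0.0], 'xyz': [1.2013, 0.275, 1.0109], 'rotation': [-1.4943, -2.2001, 0.7542]}
jig 0.92 [257.0, 195.0, 321.0, 274.0]
gauge_grip 0.76 [468.0, 250.0, 489.0, 283.0]
gauge_grip 0.65 [423.0, 210.0, 442.0, 252.0]
switch 0.96 [164.0, 154.0, 215.0, 231.0]
collar_grip 0.56 [183.0, 163.0, 197.0, 183.0]
top {'K': [[445.2831, 0.0, 315.013], [0.0, 445.2831, 200.3228], [0.0, 0.0, 1.0]], 'dist_coeffs': [-0.0765, 0.0, 0.0, 0.0, 0.0], 'xyz': [0.331, 0.0619, 1.3195], 'rotation': [-2.1574, 2.1043, -0.1841]}
jig 0.77 [321.0, 169.0, 361.0, 214.0]
gauge_grip 0.73 [230.0, 198.0, 246.0, 214.0]
gauge_grip 0.46 [191.0, 202.0, 208.0, 212.0]
switch 0.9 [408.0, 171.0, 449.0, 214.0]
switch 0.72 [329.0, 177.0, 361.0, 211.0]
{'t': 0.5, 'joints': array([-1.18468344,  0.70653115, -0.02761305,  1.48462607,  0.02195579,
        0.9508951 , -0.07550645]), 'dq': array([-0.00089934,  0.00057505, -0.00054795,  0.00136962,  0.00217251,
        0.00055689,  0.00067247]), 'effort': array([ 1.17725876e-04,
[... 319 characters left out ...]
y([ 0.02331529,  0.02896083, -0.02630693]), 'finger_force': 0.0, 'opening': 1.000957768244939}
{'K': array([[284.7025579 ,   0.        , 319.73700268],
       [  0.        , 284.7025579 , 200.10388533],
       [  0.        ,   0.        ,   1.        ]]), 'dist_coeffs': array([-0.05184549,  0.        ,  0.        ,  0.        ,  0.        ]), 'T_tool_cam': array([[-1.33410770e-03, -9.44926993e-01, -3.27278473e-01,
         8.51617768e-02],
       [ 9.99998467e-01, -1.63177545e-03,  6.34942518e-04,
        -3.76132514e-04],
       [-1.13401930e-03, -3.27277124e-01,  9.44927721e-01,
        -1.35223450e-01],
       [ 0.00000000e+00,  0.00000000e+00,  0.00000000e+00,
         1.00000000e+00]])}
```

View pics/scene0.png

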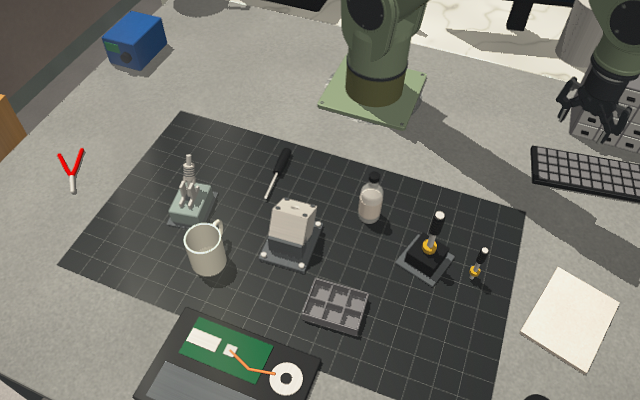

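View pics/top0.png

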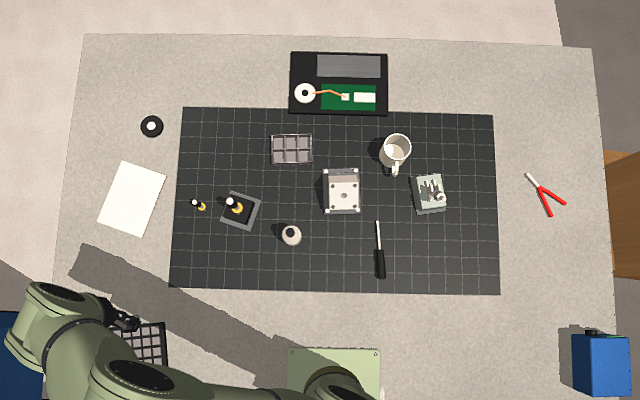

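Top view: switch at (430,190), jig at (342,190), gauge in stand at (238,207), small look-alike gauge at (198,205), flask (291,235), mug (397,150), driver (379,250), tray (291,148). Next an enlarged composite.

Run:
```python
import cv2,numpy as np
t=cv2.imread("pics/top0.png");s=cv2.imread("pics/scene0.png")
c=lambda im,x,y,w,h,k:cv2.resize(im[y:y+h,x:x+w],(w*k,h*k),interpolation=cv2.INTER_CUBIC)
# each 264 wide: 66px*4, 300 high:75*4
a=np.hstack([c(t,400,160,66,70,4),c(t,310,155,66,70,4),c(t,210,175,66,70,4)])
b=np.hstack([c(s,160,150,66,80,4),c(s,258,190,66,80,4),c(s,400,205,66,80,4)])
cv2.imwrite("pics/comp.png",np.vstack([a,b]))
```

```text
(no output)
```

View pics/comp.png

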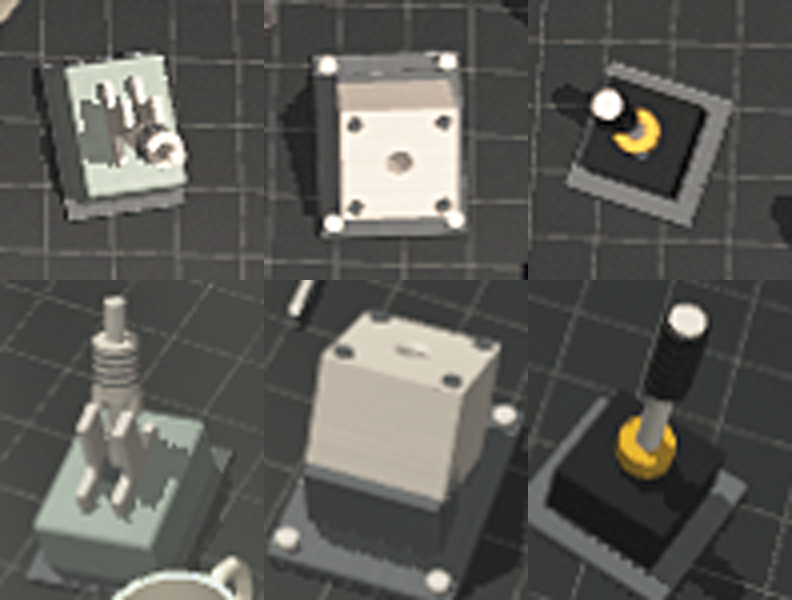

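The composite shows the switch box (lever leaning towards the robot), jig bore at top px (344,195.5), gauge button at top px (229.8,201), lever tip at (441.5,196.8). Compute.

```bash
cat >> h.py <<'E'
def cam(c):
    i=eyes.camera_info(c)
    if c=="wrist":
        s=manip.observe(); T=np.eye(4); T[:3,:3]=R.from_rotvec(s["eef_rot"]).as_matrix(); T[:3,3]=s["position"]
        T=T@i["T_tool_cam"]; return i["K"],i["dist_coeffs"],T[:3,:3],T[:3,3]
    return np.array(i["K"]),np.array(i["dist_coeffs"]),R.from_rotvec(i["rotation"]).as_matrix(),np.array(i["xyz"])
def ray(c,px,C=None):
    K,D,Rm,o=C or cam(c); u=cv2.undistortPoints(np.array([[px]],float),K,D)[0,0]
    d=Rm@[u[0],u[1],1]; return o,d/np.linalg.norm(d)
def atz(c,px,z,C=None):
    o,d=ray(c,px,C); return o+d*(z-o[2])/d[2]
def proj(c,P,C=None):
    K,D,Rm,o=C or cam(c); q=(np.atleast_2d(P)-o)@Rm
    return cv2.projectPoints(q,np.zeros(3),np.zeros(3),K,D)[0][:,0]
def tri(*rs):
    A=sum(np.eye(3)-np.outer(d,d) for o,d in rs); b=sum((np.eye(3)-np.outer(d,d))@o for o,d in rs); return np.linalg.solve(A,b)
def tool():
    s=manip.observe(); return s["position"],R.from_rotvec(s["eef_rot"]).as_matrix(),s
E
python3 - <<'E'
from h import *
np.set_printoptions(precision=4,suppress=True)
t=lambda x,y,ox,oy,cx:((x-cx)/4+ox,y/4+oy)
sc=lambda x,y,ox,oy,cx:((x-cx)/4+ox,(y-280)/4+oy)
sw=[atz("top",t(*p,400,160,0),.045) for p in [(66,68),(163,56),(186,186),(86,196)]]
print("sw",np.array(sw),np.mean(sw,0))
print("lever tip z",atz("top",t(166,147,400,160,0),.148),"tri",tri(ray("top",t(166,147,400,160,0)),ray("scene",sc(115,300,160,150,0))))
print("jig bore",atz("top",t(400,162,310,155,264),.096),tri(ray("top",t(400,162,310,155,264)),ray("scene",sc(412,350,258,190,264))))
h=[tri(ray("top",t(*a,310,155,264)),ray("scene",sc(*b,258,190,264))) for a,b in [((355,124),(453,380)),((443,121),(344,352)),((357,207),(484,345)),((442,205),(380,317))]]
print(np.array(h),np.mean(h,0))
print("gauge",atz("top",t(607,104,210,175,528),.176),tri(ray("top",t(607,104,210,175,528)),ray("scene",sc(688,321,400,205,528))))
# small gauge, flask, driver, mug etc
for n,p in dict(small=(195,202),flask=(291,235),driverA=(378,222),driverB=(380,277),mug=(396,150),tray=(291,148)).items(): print(n,atz("top",p,.05))
print(R.from_rotvec(manip.observe()["eef_rot"]).as_matrix())
E
```

```text
sw [[ 0.6305 -0.2321  0.045 ]
 [ 0.6416 -0.3046  0.045 ]
 [ 0.5446 -0.3191  0.045 ]
 [ 0.5354 -0.2453  0.045 ]] [ 0.588  -0.2753  0.045 ]
lever tip z [ 0.5536 -0.2754  0.148 ] tri [ 0.5525 -0.2743  0.1566]
jig bore [ 0.5601 -0.0157  0.096 ] [ 0.5596 -0.015   0.0973]
[[ 0.5822  0.0181  0.1143]
 [ 0.5862 -0.0434  0.1138]
 [ 0.5295  0.0149  0.0803]
 [ 0.5327 -0.0463  0.0806]] [ 0.5577 -0.0142  0.0972]
gauge [0.523  0.2874 0.176 ] [0.5232 0.2885 0.1742]
small [0.5387 0.4138 0.05  ]
flask [0.4501 0.1312 0.05  ]
driverA [ 0.4937 -0.1175  0.05  ]
driverB [ 0.3375 -0.1236  0.05  ]
mug [ 0.7098 -0.1711  0.05  ]
tray [0.7077 0.14   0.05  ]
[[-0.9099  0.4149 -0.0001]
 [ 0.4149  0.9099 -0.0001]
 [ 0.     -0.0002 -1.    ]]
```

```bash
cat >> h.py <<'E'
np.set_printoptions(precision=4,suppress=True)
def frame(z,xhint):
    z=np.array(z,float)/np.linalg.norm(z); y=np.cross(z,xhint); y/=np.linalg.norm(y); return np.column_stack([np.cross(y,z),y,z])
def go(p,Rm,p0=None,R0=None):
    if p0 is None: p0,R0,_=tool()
    return np.r_[R0.T@(np.array(p)-p0)*100, R.from_matrix(R0.T@Rm).as_rotvec(degrees=True)].round(2)
E
python3 - <<'E'
from h import *
a=.147
Rm=frame([0,0,-1],[np.cos(a),np.sin(a),0])
print(go([.555,-.28,.30],Rm))
E
```

```text
[-62.12 -59.95  -6.07  -0.01   0.01 147.06]
```

```bash
python3 -m creep '[{"tx":-3,"ty":-2.9,"tz":-1,"wz":7,"jaw":1},{"tx":-6,"ty":-5.7,"tz":-2,"wz":14,"jaw":1},{"tx":-9,"ty":-8.6,"tz":-3,"wz":21,"jaw":1},{"tx":-12,"ty":-11.5,"tz":-4,"wz":28,"jaw":1},{"tx":-15,"ty":-14.4,"tz":-5,"wz":35,"jaw":1},{"tx":-18,"ty":-17.3,"tz":-6,"wz":42,"jaw":1},{"tx":-21,"ty":-20.2,"tz":-6,"wz":49,"jaw":1},{"tx":-24,"ty":-23,"tz":-6,"wz":56,"jaw":1}]' 30
python3 - <<'E'
from h import *
a=.147
print(tool()[2])
print(go([.555,-.28,.30],frame([0,0,-1],[np.cos(a),np.sin(a),0])))
E
```

```text
{'t': 0.5, 'joints': array([-1.1847,  0.7065, -0.0276,  1.4846,  0.022 ,  0.9509, -0.0755]), 'dq': array([-0.0009,  0.0006, -0.0005,  0.0014,  0.0022,  0.0006,  0.0007]), 'effort': array([  0.0001, -88.2568,   1.2331, -23.6271,   0.0168,   0.0024,
         0.0001]), 'position': array([0.2385, 0.5232, 0.2392]), 'eef_rot': array([-0.6669, -3.0699,  0.0002]), 'contact_force': array([ 0.1222, -0.1075,  0.4918]), 'torque': array([ 0.0233,  0.029 , -0.0263]), 'finger_force': 0.0, 'opening': 1.000957768244939}
[-62.12 -59.95  -6.07  -0.01   0.01 147.06]validation failed for argument at $[0]...
```

```bash
python3 -m creep '[{"tx":-3,"ty":-2.9,"tz":-1,"wx":0,"wy":0,"wz":7,"jaw":1},{"tx":-6,"ty":-5.7,"tz":-2,"wx":0,"wy":0,"wz":14,"jaw":1},{"tx":-9,"ty":-8.6,"tz":-3,"wx":0,"wy":0,"wz":21,"jaw":1},{"tx":-12,"ty":-11.5,"tz":-4,"wx":0,"wy":0,"wz":28,"jaw":1},{"tx":-15,"ty":-14.4,"tz":-5,"wx":0,"wy":0,"wz":35,"jaw":1},{"tx":-18,"ty":-17.3,"tz":-6,"wx":0,"wy":0,"wz":42,"jaw":1},{"tx":-21,"ty":-20.2,"tz":-6,"wx":0,"wy":0,"wz":49,"jaw":1},{"tx":-24,"ty":-23,"tz":-6,"wx":0,"wy":0,"wz":56,"jaw":1}]' 30
python3 - <<'E'
from h import *
a=.147
print(go([.555,-.28,.30],frame([0,0,-1],[np.cos(a),np.sin(a),0])))
E
```

```text
t: 1.17
position: [0.3595, 0.2182, 0.3]
eef_rot: [2.037, 2.392, 0.002]
contact_force: [1.0, 0.2, -0.4]
opening: 1.003
finger_force: 0.0
[-52.3   11.36  -0.03   0.01  -0.1   90.74]
```

```bash
python3 -m creep '[{"tx":-4,"ty":0.9,"tz":0,"wx":0,"wy":0,"wz":7,"jaw":1},{"tx":-8,"ty":1.7,"tz":0,"wx":0,"wy":0,"wz":14,"jaw":1},{"tx":-12,"ty":2.6,"tz":0,"wx":0,"wy":0,"wz":21,"jaw":1},{"tx":-16,"ty":3.5,"tz":0,"wx":0,"wy":0,"wz":28,"jaw":1},{"tx":-20,"ty":4.3,"tz":0,"wx":0,"wy":0,"wz":35,"jaw":1},{"tx":-24,"ty":5.2,"tz":0,"wx":0,"wy":0,"wz":42,"jaw":1},{"tx":-28,"ty":6.1,"tz":0,"wx":0,"wy":0,"wz":49,"jaw":1},{"tx":-32,"ty":7,"tz":0,"wx":0,"wy":0,"wz":56,"jaw":1}]' 30
python3 - <<'E'
from h import *
a=.147
print(go([.555,-.28,.30],frame([0,0,-1],[np.cos(a),np.sin(a),0])))
E
```

```text
t: 1.83
position: [0.4814, -0.0862, 0.2995]
eef_rot: [2.921, 1.156, 0.001]
contact_force: [0.3, 1.4, 0.3]
opening: 1.0
finger_force: 0.0
[-7.89 19.17 -0.05  0.01 -0.03 34.75]
```

```bash
python3 -m creep '[{"tx":-1.6,"ty":3.8,"tz":0,"wx":0,"wy":0,"wz":7,"jaw":1},{"tx":-3.2,"ty":7.6,"tz":0,"wx":0,"wy":0,"wz":14,"jaw":1},{"tx":-4.8,"ty":11.5,"tz":0,"wx":0,"wy":0,"wz":21,"jaw":1},{"tx":-6.4,"ty":15.4,"tz":0,"wx":0,"wy":0,"wz":28,"jaw":1},{"tx":-7.9,"ty":19.2,"tz":0,"wx":0,"wy":0,"wz":34.7,"jaw":1},{"tx":-7.9,"ty":19.2,"tz":0,"wx":0,"wy":0,"wz":34.7,"jaw":1},{"tx":-7.9,"ty":19.2,"tz":0,"wx":0,"wy":0,"wz":34.7,"jaw":1},{"tx":-7.9,"ty":19.2,"tz":0,"wx":0,"wy":0,"wz":34.7,"jaw":1}]' 30
python3 - <<'E'
from h import *
print(tool()[0], tool()[2]["joints"])
C=cam("wrist"); im=eyes.get_image("wrist"); cv2.imwrite("pics/w1.png",im)
a=.147; ex=np.array([np.cos(a),np.sin(a),0]);c=np.array([.588,-.2753,.045]); L=-np.sin(.4)*ex+[0,0,np.cos(.4)]
print("pred: hinge,collar,tip",proj("wrist",np.array([c,c+.074*L,c+.112*L]),C))
for t in ("collar_grip","switch"):
    for d in spotter.recognise(t,"wrist")[:2]: print(t,d["p"],(np.array(d["box"])*[640,400,640,400]).round())
cv2.imwrite("pics/w1.png",cv2.resize(im[:,120:520],(800,800))[200:800] if 0 else im)
E
```

```text
t: 2.5
position: [0.5557, -0.2774, 0.299]
eef_rot: [-3.132, -0.242, 0.001]
contact_force: [-0.4, 0.3, 0.3]
opening: 0.999
finger_force: 0.0
[ 0.5557 -0.2774  0.299 ] [ 0.1507  0.8058  0.6491  1.2019 -0.4725  1.281  -0.6366]
pred: hinge,collar,tip [[322.2892 142.0949]
 [322.4994 175.008 ]
 [322.6353 196.6457]]
collar_grip 0.71 [314. 154. 337. 190.]
switch 0.95 [293.  97. 356. 200.]
```

View pics/w1.png

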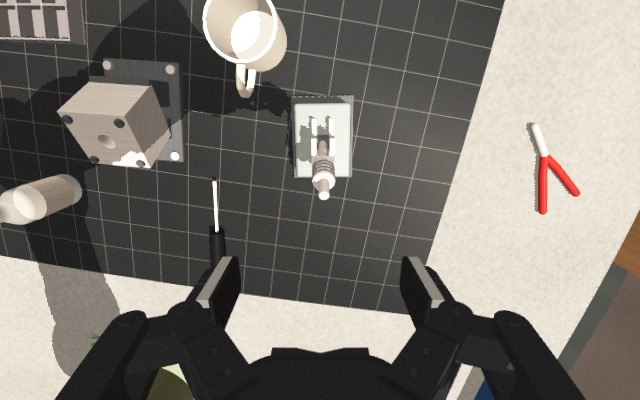

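The wrist view confirms it: lever tip at (324,195) and box-top centre about (322,140), within 2 px of prediction. Approach along the lever axis.

```bash
cat >> h.py <<'E'
A=.147; EX=np.array([np.cos(A),np.sin(A),0]); HC=np.array([.588,-.2763,.045])
def lev(q,r,q0=None):  # tool pose at lever angle q(from vertical), TCP distance r; tool tilt q0
    L=np.sin(q)*EX+[0,0,np.cos(q)]; q0=q if q0 is None else q0
    return HC+r*L, frame(-(np.sin(q0)*EX+[0,0,np.cos(q0)]),EX)
E
python3 - <<'E'
from h import *
a=lev(-.4,.14); print(go(*a)); print(go(*lev(-.4,.063),*a))
E
```

```text
[-2.29  0.42 12.58 -0.11 22.88  0.46]
[-0.  -0.   7.7  0.   0.   0. ]
```

```bash
python3 -m creep '[{"tx":-2.3,"ty":0.4,"tz":2,"wx":0,"wy":7,"wz":0.5,"jaw":1},{"tx":-2.3,"ty":0.4,"tz":5,"wx":0,"wy":14,"wz":0.5,"jaw":1},{"tx":-2.3,"ty":0.4,"tz":8,"wx":0,"wy":20,"wz":0.5,"jaw":1},{"tx":-2.3,"ty":0.4,"tz":11,"wx":-0.1,"wy":22.9,"wz":0.5,"jaw":1},{"tx":-2.3,"ty":0.4,"tz":12.6,"wx":-0.1,"wy":22.9,"wz":0.5,"jaw":0.7},{"tx":-2.3,"ty":0.4,"tz":12.6,"wx":-0.1,"wy":22.9,"wz":0.5,"jaw":0.7},{"tx":-2.3,"ty":0.4,"tz":12.6,"wx":-0.1,"wy":22.9,"wz":0.5,"jaw":0.7},{"tx":-2.3,"ty":0.4,"tz":12.6,"wx":-0.1,"wy":22.9,"wz":0.5,"jaw":0.7}]' 30
python3 - <<'E'
from h import *
print(go(*lev(-.4,.063)))
C=cam("wrist"); im=eyes.get_image("wrist"); cv2.imwrite("pics/w2.png",im[0:400,160:480])
L=-np.sin(.4)*EX+[0,0,np.cos(.4)]
print(proj("wrist",np.array([HC,HC+.074*L,HC+.112*L]),C)-[160,0])
E
```

```text
t: 3.32
position: [0.5347, -0.2852, 0.175]
eef_rot: [-3.043, -0.222, -0.617]
contact_force: [0.4, 1.5, -0.3]
opening: 0.699
finger_force: 0.0
[-0.09 -0.11  7.77  0.06 -0.02 -0.07]
[[158.8875 190.2546]
 [158.6974 218.4524]
 [158.5442 241.2796]]
```

View pics/w2.png

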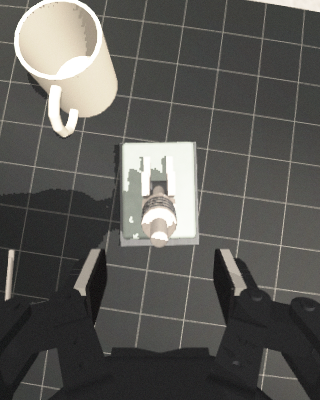

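Tip at (160,240), predicted (158.5,241); advance and close.

```bash
python3 -m creep '[{"tx":-0.1,"ty":0,"tz":2.5,"wx":0,"wy":0,"wz":0,"jaw":0.7},{"tx":-0.1,"ty":0,"tz":5,"wx":0,"wy":0,"wz":0,"jaw":0.7},{"tx":-0.1,"ty":0,"tz":7.2,"wx":0,"wy":0,"wz":0,"jaw":0.7},{"tx":-0.1,"ty":0,"tz":7.8,"wx":0,"wy":0,"wz":0,"jaw":0.7},{"tx":-0.1,"ty":0,"tz":7.8,"wx":0,"wy":0,"wz":0,"jaw":0.4},{"tx":-0.1,"ty":0,"tz":7.8,"wx":0,"wy":0,"wz":0,"jaw":0.2},{"tx":-0.1,"ty":0,"tz":7.8,"wx":0,"wy":0,"wz":0,"jaw":0.1},{"tx":-0.1,"ty":0,"tz":7.8,"wx":0,"wy":0,"wz":0,"jaw":0.1}]' 40
python3 - <<'E'
from h import *
p,Rm,s=tool(); print(p,Rm.T@s["contact_force"],s["opening"],s["finger_force"])
print(go(*lev(-.4,.063)))
E
```

```text
t: 4.03
position: [0.563, -0.2804, 0.1029]
eef_rot: [-3.042, -0.222, -0.618]
contact_force: [-4.2, 6.1, 8.6]
opening: 0.291
finger_force: 38.7
[ 0.563  -0.2804  0.1029] [ 0.3795 -6.6585 -9.1665] 0.2911610316559301 38.6542010307312
[ 0.08 -0.04  0.02  0.02 -0.06 -0.06]
```

```bash
python3 -m creep '[{"tx":0,"ty":0,"tz":-0.4,"wx":0,"wy":0,"wz":0,"jaw":0.1},{"tx":0,"ty":0,"tz":-0.8,"wx":0,"wy":0,"wz":0,"jaw":0.1},{"tx":0,"ty":0,"tz":-1.2,"wx":0,"wy":0,"wz":0,"jaw":0.1},{"tx":0,"ty":0,"tz":-1.45,"wx":0,"wy":0,"wz":0,"jaw":0.1},{"tx":0,"ty":0,"tz":-1.45,"wx":0,"wy":0,"wz":0,"jaw":0.1},{"tx":0,"ty":0,"tz":-1.45,"wx":0,"wy":0,"wz":0,"jaw":0.1},{"tx":0,"ty":0,"tz":-1.45,"wx":0,"wy":0,"wz":0,"jaw":0.1},{"tx":0,"ty":0,"tz":-1.45,"wx":0,"wy":0,"wz":0,"jaw":0.1}]' 40
python3 - <<'E'
from h import *
p,Rm,s=tool(); print(p,Rm.T@s["contact_force"],s["opening"],s["finger_force"])
a=lev(-.4,.0775);print(go(*a))
for q in np.linspace(-.4,.4,13)[1:]: print(q,go(*lev(q,.0775),*a))
E
```

```text
t: 4.7
position: [0.5576, -0.2813, 0.1155]
eef_rot: [-3.042, -0.222, -0.618]
contact_force: [3.8, 5.3, -2.9]
opening: 0.292
finger_force: 39.5
[ 0.5576 -0.2813  0.1155] [ 3.0504 -4.676   4.4973] 0.29203951360730496 39.45239245891571
[ 0.09 -0.05 -0.05  0.02 -0.04 -0.08]
-0.33333333333333337 [ 0.52  0.    0.02  0.   -3.82 -0.  ]
-0.2666666666666667 [ 1.03  0.    0.07  0.   -7.64 -0.  ]
-0.2 [  1.54  -0.     0.15   0.   -11.46  -0.  ]
-0.13333333333333336 [  2.04   0.     0.27   0.   -15.28  -0.  ]
-0.06666666666666671 [  2.54  -0.     0.43   0.   -19.1   -0.  ]
0.0 [  3.02  -0.     0.61   0.   -22.92  -0.  ]
0.06666666666666665 [  3.49  -0.     0.83   0.   -26.74  -0.  ]
0.1333333333333333 [  3.94  -0.     1.08   0.   -30.56  -0.  ]
0.19999999999999996 [  4.38   0.     1.35   0.   -34.38  -0.  ]
0.2666666666666666 [  4.79  -0.     1.66   0.   -38.2   -0.  ]
0.33333333333333326 [  5.19  -0.     1.99   0.   -42.02  -0.  ]
0.4 [  5.56  -0.     2.35   0.   -45.84   0.  ]
```

```bash
python3 -m creep '[{"tx":0.52,"ty":0,"tz":0.02,"wx":0,"wy":-3.8,"wz":0,"jaw":0.1},{"tx":1.03,"ty":0,"tz":0.07,"wx":0,"wy":-7.6,"wz":0,"jaw":0.1},{"tx":1.54,"ty":0,"tz":0.15,"wx":0,"wy":-11.5,"wz":0,"jaw":0.1},{"tx":2.04,"ty":0,"tz":0.27,"wx":0,"wy":-15.3,"wz":0,"jaw":0.1},{"tx":2.54,"ty":0,"tz":0.43,"wx":0,"wy":-19.1,"wz":0,"jaw":0.1},{"tx":3.02,"ty":0,"tz":0.61,"wx":0,"wy":-22.9,"wz":0,"jaw":0.1},{"tx":3.49,"ty":0,"tz":0.83,"wx":0,"wy":-26.7,"wz":0,"jaw":0.1},{"tx":3.94,"ty":0,"tz":1.08,"wx":0,"wy":-30.6,"wz":0,"jaw":0.1}]' 40
python3 - <<'E'
from h import *
p,Rm,s=tool(); print(p,Rm.T@s["contact_force"],s["opening"],s["finger_force"])
a=lev(.13333,.0775);print(go(*a))
for q in [.2,.267,.333,.4,.42]: print(q,go(*lev(q,.0775)))
E
```

```text
t: 5.37
position: [0.5971, -0.2749, 0.1211]
eef_rot: [3.116, 0.225, -0.217]
contact_force: [-3.6, 8.8, -4.3]
opening: 0.291
finger_force: 40.1
[ 0.5971 -0.2749  0.1211] [-1.7042 -9.2689  4.5859] 0.29073332729041923 40.09775161743164
[ 0.1   0.01 -0.09 -0.01  0.33 -0.17]
0.2 [ 0.61  0.   -0.07 -0.01 -3.49 -0.17]
0.267 [ 1.13  0.   -0.02 -0.02 -7.33 -0.17]
0.333 [  1.63   0.     0.06  -0.02 -11.11  -0.17]
0.4 [  2.14  -0.     0.18  -0.03 -14.95  -0.17]
0.42 [  2.29  -0.     0.22  -0.03 -16.1   -0.17]
```

```bash
python3 -m creep '[{"tx":0.6,"ty":0,"tz":0,"wx":0,"wy":-3.5,"wz":0,"jaw":0.1},{"tx":1.1,"ty":0,"tz":0.02,"wx":0,"wy":-7.3,"wz":0,"jaw":0.1},{"tx":1.6,"ty":0,"tz":0.08,"wx":0,"wy":-11.1,"wz":0,"jaw":0.1},{"tx":2.1,"ty":0,"tz":0.18,"wx":0,"wy":-15,"wz":0,"jaw":0.1},{"tx":2.25,"ty":0,"tz":0.22,"wx":0,"wy":-15.5,"wz":0,"jaw":0.1},{"tx":2.25,"ty":0,"tz":0.22,"wx":0,"wy":-15.5,"wz":0,"jaw":0.1},{"tx":2.25,"ty":0,"tz":0.22,"wx":0,"wy":-15.5,"wz":0,"jaw":0.1},{"tx":2.25,"ty":0,"tz":0.22,"wx":0,"wy":-15.5,"wz":0,"jaw":0.1}]' 40
python3 - <<'E'
from h import *
p,Rm,s=tool(); print(p,Rm.T@s["contact_force"],s["opening"],s["finger_force"],s["joints"])
print(go(*lev(.4,.0775)),go(*lev(.4,.063)),go(*lev(.4,.15)))
E
```

```text
t: 6.03
position: [0.6172, -0.2718, 0.1156]
eef_rot: [3.042, 0.217, -0.634]
contact_force: [-21.4, 15.6, 3.9]
opening: 0.288
finger_force: 40.7
[ 0.6172 -0.2718  0.1156] [-18.9779 -18.4577   4.006 ] 0.2882755477233782 40.67920446395874 [ 0.1652  1.3392  0.7416  0.5646 -0.4786  1.7019 -0.8943]
[ 0.03  0.01 -0.09 -0.26  0.6  -0.22] [ 0.04  0.02  1.36 -0.26  0.6  -0.22] [-0.05 -0.02 -7.34 -0.26  0.6  -0.22]
```

```bash
python3 -m creep '[{"tx":-0.1,"ty":0,"tz":0.5,"wx":0,"wy":0,"wz":0,"jaw":0.1},{"tx":-0.1,"ty":0,"tz":1,"wx":0,"wy":0,"wz":0,"jaw":0.1},{"tx":-0.05,"ty":0,"tz":1.4,"wx":0,"wy":0,"wz":0,"jaw":0.1},{"tx":-0.05,"ty":0,"tz":1.4,"wx":0,"wy":0,"wz":0,"jaw":0.1},{"tx":-0.05,"ty":0,"tz":1.4,"wx":0,"wy":0,"wz":0,"jaw":0.3},{"tx":-0.05,"ty":0,"tz":1.4,"wx":0,"wy":0,"wz":0,"jaw":0.5},{"tx":-0.05,"ty":0,"tz":1.4,"wx":0,"wy":0,"wz":0,"jaw":0.8},{"tx":-0.05,"ty":0,"tz":1.4,"wx":0,"wy":0,"wz":0,"jaw":0.8}]' 40
python3 -m creep '[{"tx":0,"ty":0,"tz":-1.5,"wx":0,"wy":0,"wz":0,"jaw":0.8},{"tx":0,"ty":0,"tz":-4,"wx":0,"wy":0,"wz":0,"jaw":0.8},{"tx":0,"ty":0,"tz":-6.5,"wx":0,"wy":0,"wz":0,"jaw":0.8},{"tx":0,"ty":0,"tz":-9,"wx":0,"wy":0,"wz":0,"jaw":0.8},{"tx":0,"ty":0,"tz":-12,"wx":0,"wy":7,"wz":0,"jaw":0.8},{"tx":0,"ty":0,"tz":-15,"wx":0,"wy":14,"wz":0,"jaw":0.8},{"tx":0,"ty":0,"tz":-18,"wx":0,"wy":21,"wz":0,"jaw":0.8},{"tx":0,"ty":0,"tz":-18,"wx":0,"wy":22.9,"wz":0,"jaw":0.8}]' 40
python3 - <<'E'
from h import *
print(tool()[0])
for t in ("collar_grip","switch"):
    cv2.imwrite("pics/w3.png",eyes.get_image("wrist")) if t=="collar_grip" else 0
    for d in spotter.recognise(t,"wrist")[:1]: print(t,d["p"],(np.array(d["box"])*[640,400,640,400]).round())
C=cam("wrist")
for lf in (0,.015):
  for q in (-.4,.4):
    L=np.sin(q)*EX+[0,0,np.cos(q)]; print(q,lf,proj("wrist",np.array([HC+(.088+lf)*L,HC+.112*L]),C))
a=.058
im=eyes.get_image("scene"); 
cv2.imwrite("pics/c3.png",np.hstack([cv2.resize(cv2.imread("pics/w3.png")[0:240,220:420],(400,480)),cv2.resize(im[130:250,150:250],(400,480))]))
for g in [[.523,.288,.1445]]:
    print(go([.523,.288,.30],frame([0,0,-1],[np.cos(a),np.sin(a),0])), go([.52,.2,.30],frame([0,0,-1],[np.cos(a),np.sin(a),0])))
E
```

```text
t: 6.7
position: [0.6132, -0.2742, 0.1029]
eef_rot: [3.04, 0.219, -0.623]
contact_force: [-0.5, 0.4, 0.5]
opening: 0.715
finger_force: 0.0
t: 7.37
position: [0.6851, -0.2646, 0.2746]
eef_rot: [3.127, 0.227, 0.009]
contact_force: [3.4, -1.5, 0.7]
opening: 0.801
finger_force: 0.0
[ 0.6851 -0.2646  0.2746]
collar_grip 0.62 [305. 232. 329. 254.]
switch 0.74 [287. 191. 345. 269.]
-0.4 0 [[319.5068 293.2462]
 [319.5316 312.6936]]
0.4 0 [[319.149  241.3326]
 [319.0407 243.3298]]
-0.4 0.015 [[319.522  305.1686]
 [319.5316 312.6936]]
0.4 0.015 [[319.0833 242.543 ]
 [319.0407 243.3298]]
[ -7.96 -56.87  -3.12   0.04   0.47   4.96] [ -9.53 -48.2   -3.11   0.04   0.47   4.96]
```

View pics/c3.png

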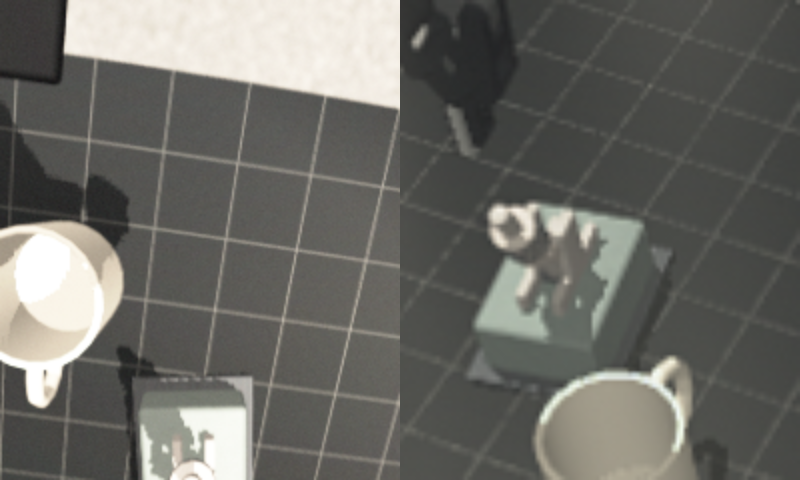

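The lever now leans to the far side (collar at (512,228) in the right crop). On to the gauge.

```bash
python3 -m creep '[{"tx":-0.6,"ty":-3.5,"tz":-1,"wx":0,"wy":0.5,"wz":5,"jaw":0.8},{"tx":-1.2,"ty":-7.5,"tz":-2,"wx":0,"wy":0.5,"wz":5,"jaw":0.8},{"tx":-1.8,"ty":-11.5,"tz":-3,"wx":0,"wy":0.5,"wz":5,"jaw":0.8},{"tx":-2.4,"ty":-15.5,"tz":-3.5,"wx":0,"wy":0.5,"wz":5,"jaw":0.8},{"tx":-3,"ty":-19.5,"tz":-3.5,"wx":0,"wy":0.5,"wz":5,"jaw":0.8},{"tx":-3.6,"ty":-23.5,"tz":-3.5,"wx":0,"wy":0.5,"wz":5,"jaw":0.8},{"tx":-4.2,"ty":-27.5,"tz":-3.5,"wx":0,"wy":0.5,"wz":5,"jaw":0.8},{"tx":-5,"ty":-31.5,"tz":-3.5,"wx":0,"wy":0.5,"wz":5,"jaw":0.8}]' 40
python3 - <<'E'
from h import *
a=.058; print(tool()[0],tool()[2]["joints"]);print(go([.52,.25,.31],frame([0,0,-1],[np.cos(a),np.sin(a),0])))
E
```

```text
t: 8.23
position: [0.5893, 0.0432, 0.3026]
eef_rot: [3.139, 0.092, 0.0]
contact_force: [0.5, 1.1, -0.6]
opening: 0.799
finger_force: 0.0
[0.5893 0.0432 0.3026] [-0.4537  0.7735  0.7566  1.3249 -0.5291  1.2458 -1.1876]
[ -5.71 -21.05  -0.77   0.08  -0.01   0.03]
```

```bash
python3 - <<'E'
from h import *
C=cam("wrist"); im=eyes.get_image("wrist"); cv2.imwrite("pics/w4.png",im)
a=.058;e=np.array([np.cos(a),np.sin(a),0]);B=np.array([.559,-.0145,.0965]);z=np.array([-np.sin(.55)*e[0],-np.sin(.55)*e[1],np.cos(.55)])
y=np.array([-e[1],e[0],0]);x=np.cross(y,z)
P=np.array([B]+[B+.031*(i*x+j*y)+.004*z for i in(-1,1) for j in(-1,1)])
uv=proj("wrist",P,C);print(uv)
u,v=uv[0].astype(int)
c=cv2.resize(im[v-50:v+50,u-65:u+65],None,fx=6,fy=6,interpolation=cv2.INTER_CUBIC)
for q in (uv-[u-65,v-50])*6: cv2.drawMarker(c,(int(q[0]),int(q[1])),(0,0,255),0,12)
cv2.imwrite("pics/w4c.png",c)
E
python3 -m creep '[{"tx":-1,"ty":-3.5,"tz":-0.2,"wx":0,"wy":0,"wz":0,"jaw":0.8},{"tx":-2,"ty":-7.5,"tz":-0.4,"wx":0,"wy":0,"wz":0,"jaw":0.8},{"tx":-3,"ty":-11.5,"tz":-0.6,"wx":0,"wy":0,"wz":0,"jaw":0.8},{"tx":-4,"ty":-15.5,"tz":-0.8,"wx":0,"wy":0,"wz":0,"jaw":0.8},{"tx":-5,"ty":-19,"tz":-0.8,"wx":0,"wy":0,"wz":0,"jaw":0.8},{"tx":-5.7,"ty":-21,"tz":-0.8,"wx":0,"wy":0,"wz":0,"jaw":0.8},{"tx":-5.7,"ty":-21,"tz":-0.8,"wx":0,"wy":0,"wz":0,"jaw":0.8},{"tx":-5.7,"ty":-21,"tz":-0.8,"wx":0,"wy":0,"wz":0,"jaw":0.8}]' 40
python3 - <<'E'
from h import *
C=cam("wrist"); im=eyes.get_image("wrist"); cv2.imwrite("pics/w5.png",im)
G=np.array([.523,.288,0]); uv=proj("wrist",np.array([G+[0,0,.176],G+[0,0,.1445],G+[0,0,.045]]),C); print(uv)
for d in spotter.recognise("gauge_grip","wrist")[:2]: print(d["p"],(np.array(d["box"])*[640,400,640,400]).round())
a=.058
print(tool()[0],go([.523,.288,.20],frame([0,0,-1],[np.cos(a),np.sin(a),0])))
c=cv2.resize(im[100:240,200:400],(800,560))
for q in (uv-[200,100])*4: cv2.drawMarker(c,(int(q[0]),int(q[1])),(0,0,255),0,12)
cv2.imwrite("pics/w5c.png",c)
E
```

```text
[[363.8446 199.6065]
 [384.3413 216.5417]
 [338.3412 216.6271]
 [393.5147 185.4463]
 [340.988  185.4478]]
t: 8.95
position: [0.5204, 0.2487, 0.3104]
eef_rot: [3.138, 0.094, 0.001]
contact_force: [-0.5, -1.1, 0.6]
opening: 0.802
finger_force: 0.0
[[280.2442 186.3779]
 [284.0052 178.2934]
 [292.2556 160.5936]]
0.91 [270. 151. 301. 199.]
0.8 [191. 144. 227. 170.]
[0.5209 0.2467 0.3106] [ 0.44 -4.12 11.06  0.09 -0.05 -0.07]
```

View pics/w4c.png

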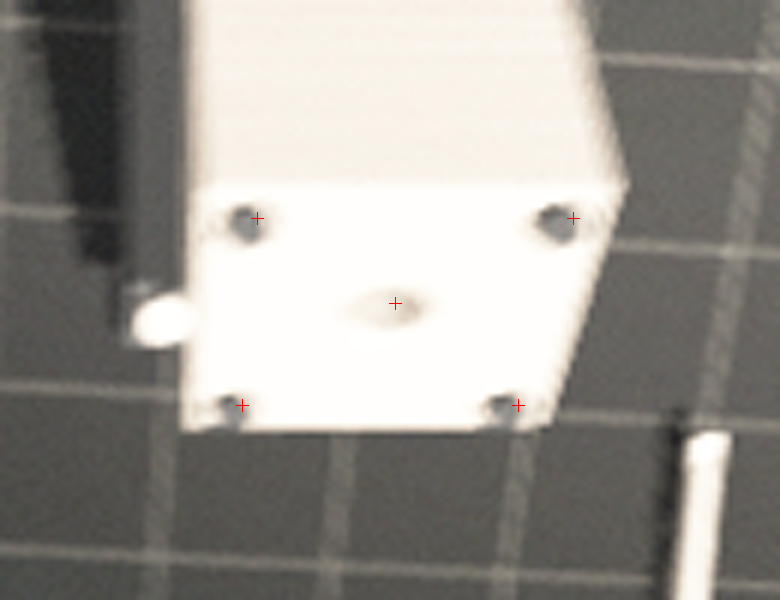

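View pics/w5c.png

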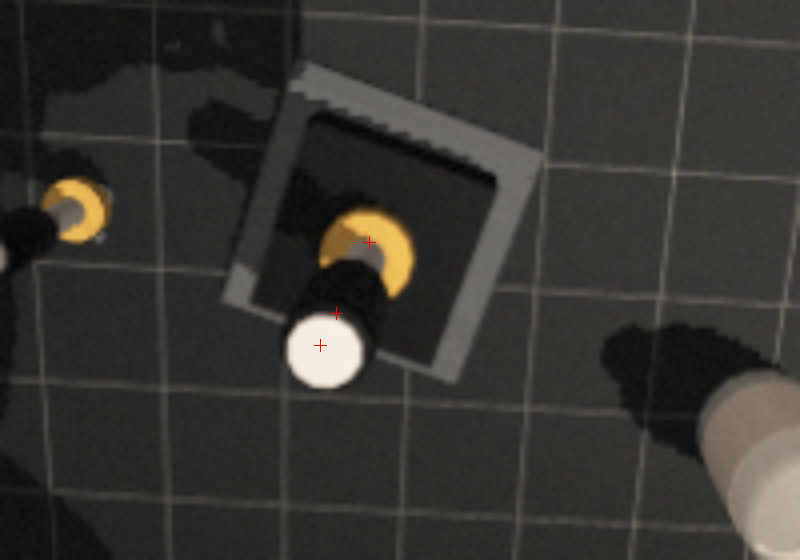

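Jig marks lie ~2 px left of my predicted positions (real y ≈ -0.013); gauge button at crop (325,350) vs predicted (320,345): ~1 mm off. Descend on the gauge.

Run:
```python
from h import *
a=.058
print(tool()[0],go([.522,.2872,.1335],frame([0,0,-1],[np.cos(a),np.sin(a),0])))
```

```text
[0.5209 0.2467 0.3106] [ 0.33 -4.06 17.71  0.09 -0.05 -0.07]
```

```bash
python3 -m creep '[{"tx":0.3,"ty":-2,"tz":0,"wx":0,"wy":0,"wz":0,"jaw":0.8},{"tx":0.3,"ty":-4.05,"tz":2,"wx":0,"wy":0,"wz":0,"jaw":0.8},{"tx":0.3,"ty":-4.05,"tz":5,"wx":0,"wy":0,"wz":0,"jaw":0.8},{"tx":0.3,"ty":-4.05,"tz":8,"wx":0,"wy":0,"wz":0,"jaw":0.8},{"tx":0.3,"ty":-4.05,"tz":11,"wx":0,"wy":0,"wz":0,"jaw":0.8},{"tx":0.3,"ty":-4.05,"tz":14,"wx":0,"wy":0,"wz":0,"jaw":0.8},{"tx":0.3,"ty":-4.05,"tz":17,"wx":0,"wy":0,"wz":0,"jaw":0.8},{"tx":0.3,"ty":-4.05,"tz":17.7,"wx":0,"wy":0,"wz":0,"jaw":0.8}]' 40
python3 -m creep '[{"tx":0,"ty":0,"tz":0,"wx":0,"wy":0,"wz":0,"jaw":0.6},{"tx":0,"ty":0,"tz":0,"wx":0,"wy":0,"wz":0,"jaw":0.4},{"tx":0,"ty":0,"tz":0,"wx":0,"wy":0,"wz":0,"jaw":0.2},{"tx":0,"ty":0,"tz":0,"wx":0,"wy":0,"wz":0,"jaw":0.1},{"tx":0,"ty":0,"tz":0,"wx":0,"wy":0,"wz":0,"jaw":0.1},{"tx":0,"ty":0,"tz":0,"wx":0,"wy":0,"wz":0,"jaw":0.1},{"tx":0,"ty":0,"tz":0,"wx":0,"wy":0,"wz":0,"jaw":0.1},{"tx":0,"ty":0,"tz":0,"wx":0,"wy":0,"wz":0,"jaw":0.1}]' 60
python3 - <<'E'
from h import *
print(tool()[2])
E
```

```text
t: 9.72
position: [0.5202, 0.2866, 0.1298]
eef_rot: [3.138, 0.087, -0.006]
contact_force: [0.2, -0.3, -1.0]
opening: 0.798
finger_force: 0.0
t: 10.38
position: [0.5216, 0.288, 0.1355]
eef_rot: [-3.14, -0.09, -0.005]
contact_force: [-1.0, -0.8, 9.2]
opening: 0.268
finger_force: 58.2
{'t': 10.3833, 'joints': array([-0.8644,  0.9722,  0.68  ,  1.5398, -0.7291,  0.893 , -1.4416]), 'dq': array([-0.0001,  0.0005,  0.0005, -0.0011, -0.0017, -0.0019,  0.0003]), 'effort': array([ -0.4687, -90.0976,  14.9884, -15.8828,  -0.3224,  -0.0519,
         0.0008]), 'position': array([0.5216, 0.288 , 0.1355]), 'eef_rot': array([-3.1396, -0.0901, -0.0051]), 'contact_force': array([-1.0029, -0.7564,  9.2288]), 'torque': array([-0.3821,  0.0709,  0.0203]), 'finger_force': 58.20161461830139, 'opening': 0.26820019642107157}
```

```bash
python3 -m creep '[{"tx":0,"ty":0,"tz":-0.8,"wx":0,"wy":0,"wz":0,"jaw":0.1},{"tx":0,"ty":0,"tz":-2,"wx":0,"wy":0,"wz":0,"jaw":0.1},{"tx":0,"ty":0,"tz":-4,"wx":0,"wy":0,"wz":0,"jaw":0.1},{"tx":0,"ty":0,"tz":-7,"wx":0,"wy":0,"wz":0,"jaw":0.1},{"tx":0,"ty":0,"tz":-10,"wx":0,"wy":0,"wz":0,"jaw":0.1},{"tx":0,"ty":0,"tz":-13,"wx":0,"wy":0,"wz":0,"jaw":0.1},{"tx":0,"ty":0,"tz":-16,"wx":0,"wy":0,"wz":0,"jaw":0.1},{"tx":0,"ty":0,"tz":-17,"wx":0,"wy":0,"wz":0,"jaw":0.1}]' 60
cat >> h.py <<'E'
AJ=.058; E_=np.array([np.cos(AJ),np.sin(AJ),0]); B=np.array([.559,-.0135,.0967]); ZB=-np.sin(.55)*E_+[0,0,np.cos(.55)]
TIP=.1185
def bore(h): return B+(h+TIP)*ZB, frame(-ZB,E_)   # tip at height h over the mouth
E
python3 - <<'E'
from h import *
s=tool()[2];print(s["position"],s["contact_force"],s["torque"],s["opening"])
print(bore(.035)[0],go(*bore(.035)))
C=cam("wrist"); im=eyes.get_image("wrist"); p,Rm,_=tool()
uv=proj("wrist",np.array([p+Rm@[0,0,q] for q in(.02,TIP)]),C);print(uv)
c=cv2.resize(im[100:400,220:420],(400,600));
for q in (uv-[220,100])*2: cv2.drawMarker(c,(int(q[0]),int(q[1])),(0,0,255),0,12)
cv2.imwrite("pics/w6.png",c)
E
```

```text
t: 11.05
position: [0.5213, 0.2876, 0.3092]
eef_rot: [-3.139, -0.089, -0.009]
contact_force: [0.1, -0.6, -0.9]
opening: 0.264
finger_force: 58.9
[0.5213 0.2876 0.3092] [ 0.0791 -0.6214 -0.8697] [-0.0177  0.062  -0.0174] 0.26367550088605046
[ 0.4789 -0.0182  0.2276] [-6.02 30.29  8.09 -0.05 31.18 -0.08]
[[319.9903 245.9828]
 [319.9416 195.8104]]
```

View pics/w6.png

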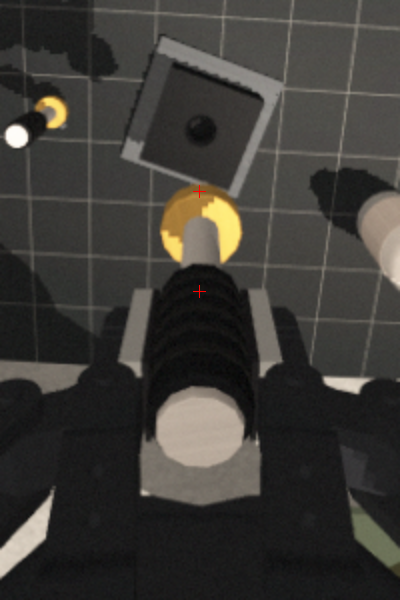

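Gauge sits centred in the jaws (column ~200), stand hole at crop (202,130) = px (321,165). Traverse to the jig.

```bash
python3 - <<'E'
from h import *
C=cam("wrist"); p,Rm,_=tool(); print("hole",atz("wrist",(321,165),.045,C),proj("wrist",p+Rm@[0,0,.073],C))
E
python3 -m creep '[{"tx":-0.5,"ty":3.5,"tz":0,"wx":0,"wy":0,"wz":0,"jaw":0.1},{"tx":-1,"ty":7.5,"tz":0,"wx":0,"wy":0,"wz":0,"jaw":0.1},{"tx":-2,"ty":11.5,"tz":0,"wx":0,"wy":0,"wz":0,"jaw":0.1},{"tx":-3,"ty":15.5,"tz":0,"wx":0,"wy":6,"wz":0,"jaw":0.1},{"tx":-4,"ty":19.5,"tz":0,"wx":0,"wy":12,"wz":0,"jaw":0.1},{"tx":-5,"ty":23.5,"tz":0,"wx":0,"wy":18,"wz":0,"jaw":0.1},{"tx":-6,"ty":27.5,"tz":1,"wx":0,"wy":24,"wz":0,"jaw":0.1},{"tx":-6,"ty":30.3,"tz":3,"wx":0,"wy":30,"wz":0,"jaw":0.1}]' 60
python3 - <<'E'
from h import *
s=tool()[2];print(s["position"],s["contact_force"],s["opening"],s["joints"])
print(go(*bore(.035)))
E
```

```text
hole [0.5218 0.2868 0.045 ] [[320.1438 214.1167]]
t: 11.77
position: [0.4869, 0.0405, 0.2925]
eef_rot: [-3.039, -0.092, -0.63]
contact_force: [1.1, 1.7, -2.8]
opening: 0.267
finger_force: 59.1
[0.4869 0.0405 0.2925] [ 1.1027  1.6949 -2.8465] 0.26652319338538016 [-0.5002  0.4176  0.528   2.119  -0.7897  0.3303 -0.8511]
[-3.62  5.95  5.36 -1.42  8.05 -0.24]
```

```bash
python3 -m creep '[{"tx":0,"ty":0,"tz":0,"wx":0,"wy":0,"wz":0,"jaw":0.1},{"tx":0,"ty":0,"tz":0,"wx":0,"wy":0,"wz":0,"jaw":0.1},{"tx":0,"ty":0,"tz":0,"wx":0,"wy":0,"wz":0,"jaw":0.1},{"tx":0,"ty":0,"tz":0,"wx":0,"wy":0,"wz":0,"jaw":0.1},{"tx":0,"ty":0,"tz":0,"wx":0,"wy":0,"wz":0,"jaw":0.1},{"tx":0,"ty":0,"tz":0,"wx":0,"wy":0,"wz":0,"jaw":0.1},{"tx":0,"ty":0,"tz":0,"wx":0,"wy":0,"wz":0,"jaw":0.1},{"tx":0,"ty":0,"tz":0,"wx":0,"wy":0,"wz":0,"jaw":0.1}]' 60
python3 - <<'E'
from h import *
print(go(*bore(.035)))
E
```

```text
t: 12.43
position: [0.4893, 0.0439, 0.2915]
eef_rot: [-3.037, -0.097, -0.622]
contact_force: [-0.3, 0.2, -0.7]
opening: 0.262
finger_force: 59.1
[-3.8   6.29  5.15 -1.65  8.31 -0.13]
```

```bash
python3 -m creep '[{"tx":-0.8,"ty":1.5,"tz":0.5,"wx":-0.5,"wy":2,"wz":0,"jaw":0.1},{"tx":-1.6,"ty":3,"tz":1.2,"wx":-1,"wy":4,"wz":0,"jaw":0.1},{"tx":-2.4,"ty":4.5,"tz":2.5,"wx":-1.65,"wy":6,"wz":0,"jaw":0.1},{"tx":-3.2,"ty":5.5,"tz":4,"wx":-1.65,"wy":8.3,"wz":-0.1,"jaw":0.1},{"tx":-3.8,"ty":6.3,"tz":5.15,"wx":-1.65,"wy":8.3,"wz":-0.1,"jaw":0.1},{"tx":-3.8,"ty":6.3,"tz":5.15,"wx":-1.65,"wy":8.3,"wz":-0.1,"jaw":0.1},{"tx":-3.8,"ty":6.3,"tz":5.15,"wx":-1.65,"wy":8.3,"wz":-0.1,"jaw":0.1},{"tx":-3.8,"ty":6.3,"tz":5.15,"wx":-1.65,"wy":8.3,"wz":-0.1,"jaw":0.1}]' 60
python3 - <<'E'
from h import *
p,Rm,s=tool();print(p,s["contact_force"],s["opening"])
print(go(*bore(.035)))
C=cam("wrist"); im=eyes.get_image("wrist"); W=eyes.get_image("scene")
h=[B+.031*(i*np.cross(np.cross(ZB,E_)/np.cos(.55),ZB)+0)+.004*ZB for i in()]
y=np.array([-E_[1],E_[0],0]);x=np.cross(y,ZB)
P=np.array([B]+[B+.031*(i*x+j*y)+.004*ZB for i in(-1,1) for j in(-1,1)]+[p+Rm@[0,0,TIP]])
c=[]
for nm,I,C_ in(("wrist",im,C),("scene",W,cam("scene"))):
    uv=proj(nm,P,C_);print(nm,uv)
    u,v=uv[0].astype(int); v=max(v,50)
    k=cv2.resize(I[v-50:v+50,u-40:u+40],None,fx=5,fy=5,interpolation=cv2.INTER_CUBIC)
    for q in (uv-[u-40,v-50])*5: cv2.drawMarker(k,(int(q[0]),int(q[1])),(0,0,255),0,12)
    c.append(k)
cv2.imwrite("pics/w7.png",np.hstack(c))
E
```

```text
t: 13.1
position: [0.4963, -0.0225, 0.2665]
eef_rot: [-3.023, -0.078, -0.766]
contact_force: [0.1, 0.1, -1.8]
opening: 0.269
finger_force: 59.1
[ 0.4963 -0.0225  0.2665] [ 0.0867  0.1411 -1.762 ] 0.26899355079618564
[-3.36 -0.49  2.61 -0.33  3.07 -0.46]
wrist [[316.451  200.6428]
 [342.6147 225.6668]
 [290.9536 225.9736]
 [343.7588 176.1097]
 [288.3113 176.5355]
 [319.9436 196.3421]]
scene [[295.4533 207.6139]
 [286.8848 198.2027]
 [312.7394 205.03  ]
 [278.0668 206.9327]
 [305.1329 214.1983]
 [293.8314 185.8726]]
```

View pics/w7.png

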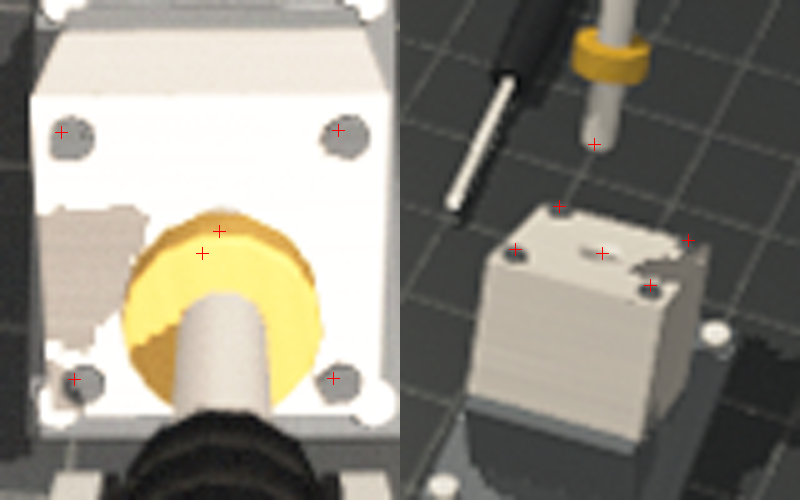

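Wrist crop: screw heads are ~8 px right, 5 px below predictions (÷5 → ~1.7 mm in -y, ~1 mm down); scene crop: tip mark on the true tip. I'll shift the bore estimate accordingly.

```bash
sed -i 's/B=np.array(\[.559,-.0135,.0967\])/B=np.array([.559,-.0148,.0957])/' h.py
python3 - <<'E'
from h import *
p,Rm,s=tool();print(p,s["joints"],s["dq"]); print(go(*bore(.035)))
E
```

```text
[ 0.4963 -0.0215  0.2667] [ 0.0457  0.4274 -0.0688  2.2191 -1.4558  0.0013 -0.0721] [-0.0107 -0.0046 -0.0015 -0.0017  0.0016 -0.0008  0.019 ]
[-3.43 -0.27  2.71 -0.38  3.06 -0.4 ]
```

```bash
cat > kin.py <<'E'
from h import *
from scipy.optimize import least_squares
D=[([-1.18468,.70653,-.02761,1.48463,.02196,.9509,-.07551],[.2385,.5232,.2392],[-.66694,-3.0699,.00023]),
([.1507,.8058,.6491,1.2019,-.4725,1.281,-.6366],[.5557,-.2774,.299],[-3.132,-.242,.001]),
([.1652,1.3392,.7416,.5646,-.4786,1.7019,-.8943],[.6172,-.2718,.1156],[3.042,.217,-.634]),
([-.4537,.7735,.7566,1.3249,-.5291,1.2458,-1.1876],[.5893,.0432,.3026],[3.139,.092,0]),
([-.8644,.9722,.68,1.5398,-.7291,.893,-1.4416],[.5216,.288,.1355],[-3.1396,-.0901,-.0051]),
([-.5002,.4176,.528,2.119,-.7897,.3303,-.8511],[.4869,.0405,.2925],[-3.039,-.092,-.63]),
([.0457,.4274,-.0688,2.2191,-1.4558,.0013,-.0721],[.4963,-.0215,.2667],[-3.023,-.078,-.766])]
Z=lambda a:R.from_euler('z',a); Y=lambda a:R.from_euler('y',a)
LIM=np.array([[-2.71,2.71],[-.32,2.16],[-1.57,1.52],[0,2.45],[-1.46,4.6],[0,2.02],[-2.83,2.83]])
def fk(j,k):
    h,L1,L2,d,a1,a2,c1,c7=k; s=-1
    r=Z(s*j[0]+c1); p=np.array([0,0,h]); r=r*Y(j[1]); p=p+r.apply([a1,0,L1]); r=r*Z(s*j[2])*Y(j[3]); p=p+r.apply([a2,0,L2])
    r=r*Z(s*j[4])*Y(j[5]); p=p+r.apply([0,0,d]); return p,r*Z(s*j[6]+c7)
def err(k): 
    o=[]
    for j,p,v in D: P,r=fk(j,k); o+=list((P-p)*5)+list((r.inv()*R.from_rotvec(v)).as_rotvec())
    return np.array(o)
best=min((least_squares(err,[.34,.4,.4,.3,0,0,0,c]) for c in(0,1.57,3.1,-1.57)),key=lambda f:f.cost); K=best.x
def ik(p,Rm,j3=None,j0=None):
    def f(j):
        P,r=fk(j,K); e=list((P-p)*5)+list((r.inv()*R.from_matrix(Rm)).as_rotvec())
        return np.array(e+([] if j3 is None else [(j[2]-j3)]))
    b=None
    for g in ([j0] if j0 is not None else [D[i][0] for i in(1,4,5)]+[[0,.6,0,1.5,s,.4,0] for s in(1.5,3.14)]):
        x=least_squares(f,np.clip(g,LIM[:,0]+1e-3,LIM[:,1]-1e-3),bounds=LIM.T)
        if b is None or x.cost<b.cost: b=x
    return b
E
python3 - <<'E'
from kin import *
print(K,best.cost,np.abs(err(K)).max())
for h in(.035,0,-.05):
  for j3 in(-1.2,-.8,-.4,0,.4,.8):
    b=ik(*bore(h),j3); print(h,j3,round(b.cost,6),b.x.round(2))
E
```

```text
[ 0.3005  0.5142  0.2907  0.2896 -0.0051 -0.0143 -0.0531  1.5201] 0.0027981535078237018 0.04409584636537081
0.035 -1.2 0.0 [ 0.66  0.77 -1.2   2.4   1.92  0.8   2.81]
0.035 -0.8 0.0 [ 0.5   0.62 -0.8   2.4   2.2   0.51  2.57]
0.035 -0.4 0.0 [ 0.28  0.53 -0.4   2.39  2.68  0.34  2.1 ]
0.035 0 0.0 [0.03 0.51 0.   2.39 3.39 0.31 1.41]
0.035 0.4 0.0 [-0.22  0.53  0.4   2.39  3.93  0.42  0.88]
0.035 0.8 0.0 [-0.44  0.62  0.8   2.4   4.24  0.63  0.59]
0 -1.2 0.0 [ 0.62  0.88 -1.2   2.39  1.98  0.9   2.79]
0 -0.8 0.0 [ 0.48  0.72 -0.8   2.38  2.25  0.6   2.53]
0 -0.4 0.0 [ 0.26  0.63 -0.4   2.38  2.71  0.42  2.08]
0 0 0.0 [0.03 0.6  0.   2.38 3.33 0.39 1.46]
0 0.4 0.0 [-0.21  0.63  0.4   2.38  3.85  0.5   0.95]
0 0.8 0.0 [-0.42  0.72  0.8   2.38  4.17  0.71  0.64]
-0.05 -1.2 0.0 [ 0.59  1.03 -1.2   2.35  2.05  1.01  2.8 ]
-0.05 -0.8 0.0 [ 0.45  0.85 -0.8   2.34  2.31  0.7   2.52]
-0.05 -0.4 0.0 [ 0.25  0.75 -0.4   2.34  2.73  0.51  2.08]
-0.05 0 0.0 [0.02 0.72 0.   2.34 3.29 0.47 1.5 ]
-0.05 0.4 0.0 [-0.21  0.75  0.4   2.34  3.78  0.58  0.99]
-0.05 0.8 0.0 [-0.42  0.85  0.8   2.34  4.09  0.8   0.65]
```

Kinematic fit shows j6 at its limit: a fully aligned grip cannot reach the bore slope in this wrist branch. Option: regrip the gauge in its stand with the tool leaning, so at the bore the tool is near vertical. Check by model.

```bash
cat >> h.py <<'E'
SG=np.array([.5218,.2873,.1445])   # grip point in the stand
def stand(b,up=0): # tool leaning back by b at the stand, grasp point on gauge_grip + up
    z=-np.sin(b)*E_-[0,0,np.cos(b)]; return SG+[0,0,up]+.011*z, frame(z,E_)
def bor2(b,h,g=.1275): # gauge held at relative lean b: tip at h over mouth
    t=.55-b; z=np.sin(t)*E_-[0,0,np.cos(t)]; return B+(h+g)*ZB+.011*z, frame(z,E_)
E
python3 - <<'E'
from kin import *
for b in(.35,.45,.55):
  for n,P in(("stand",stand(b)),("standup",stand(b,.1)),("bore.035",bor2(b,.035)),("bore0",bor2(b,0)),("bore-.05",bor2(b,-.05))):
    for j3 in(.1,.5):
      x=ik(*P,j3,j0=D[3][0]); print(b,n,round(x.cost,6),x.x.round(2))
print(go(*stand(0,.17)))
E
```

```text
0.35 stand 0.0 [-0.53  1.04  0.1   1.17 -0.22  1.28 -1.88]
0.35 stand 0.0 [-0.68  1.08  0.5   1.17 -0.53  1.37 -1.64]
0.35 standup 0.0 [-0.53  0.94  0.1   1.05 -0.2   1.49 -1.92]
0.35 standup 0.0 [-0.67  0.97  0.5   1.05 -0.47  1.57 -1.71]
0.35 bore.035 0.0 [-0.06  0.53  0.1   2.06 -0.22  0.36 -1.29]
0.35 bore.035 0.0 [-0.3   0.57  0.5   2.06 -0.72  0.47 -0.78]
0.35 bore0 0.0 [-0.06  0.61  0.1   2.05 -0.27  0.31 -1.24]
0.35 bore0 0.0 [-0.3   0.65  0.5   2.05 -0.86  0.45 -0.65]
0.35 bore-.05 0.0 [-0.07  0.71  0.1   2.01 -0.38  0.24 -1.15]
0.35 bore-.05 0.0 [-0.29  0.76  0.5   2.01 -1.04  0.43 -0.5 ]
0.45 stand 0.0 [-0.52  1.1   0.1   1.05 -0.24  1.44 -1.88]
0.45 stand 0.0 [-0.65  1.13  0.5   1.05 -0.54  1.52 -1.66]
0.45 standup 0.0 [-0.51  1.    0.1   0.93 -0.23  1.65 -1.92]
0.45 standup 0.0 [-0.64  1.03  0.5   0.93 -0.49  1.72 -1.73]
0.45 bore.035 0.0 [-0.07  0.56  0.1   1.97 -0.13  0.52 -1.38]
0.45 bore.035 0.0 [-0.3   0.6   0.5   1.97 -0.54  0.6  -0.96]
0.45 bore0 0.0 [-0.07  0.63  0.1   1.95 -0.16  0.47 -1.36]
0.45 bore0 0.0 [-0.3   0.67  0.5   1.95 -0.63  0.57 -0.88]
0.45 bore-.05 0.0 [-0.07  0.73  0.1   1.91 -0.2   0.41 -1.33]
0.45 bore-.05 0.0 [-0.29  0.78  0.5   1.91 -0.76  0.54 -0.79]
0.55 stand 0.0 [-0.5   1.16  0.1   0.92 -0.26  1.59 -1.88]
0.55 stand 0.0 [-0.62  1.19  0.5   0.92 -0.55  1.68 -1.68]
0.55 standup 0.0 [-0.5   1.07  0.1   0.8  -0.26  1.8  -1.93]
0.55 standup 0.0 [-0.6   1.1   0.5   0.8  -0.52  1.87 -1.75]
0.55 bore.035 0.0 [-0.07  0.59  0.1   1.88 -0.09  0.68 -1.43]
0.55 bore.035 0.0 [-0.3   0.63  0.5   1.88 -0.43  0.74 -1.07]
0.55 bore0 0.0 [-0.07  0.66  0.1   1.86 -0.1   0.63 -1.42]
0.55 bore0 0.0 [-0.29  0.7   0.5   1.86 -0.5   0.71 -1.02]
0.55 bore-.05 0.0 [-0.08  0.76  0.1   1.81 -0.13  0.57 -1.41]
0.55 bore-.05 0.0 [-0.29  0.81  0.5   1.81 -0.59  0.67 -0.96]
[  5.36 -30.73  -0.96  -0.48 -28.46  -0.28]
```

```bash
python3 -m creep '[{"tx":1,"ty":-1,"tz":-1,"wx":0,"wy":-5,"wz":0,"jaw":0.1},{"tx":2,"ty":-3,"tz":-1.5,"wx":0,"wy":-11,"wz":0,"jaw":0.1},{"tx":3,"ty":-6.5,"tz":-1.5,"wx":-0.2,"wy":-17,"wz":0,"jaw":0.1},{"tx":3.5,"ty":-10.5,"tz":-1.3,"wx":-0.3,"wy":-23,"wz":0,"jaw":0.1},{"tx":4,"ty":-14.5,"tz":-1.2,"wx":-0.5,"wy":-28.5,"wz":-0.3,"jaw":0.1},{"tx":4.5,"ty":-18.5,"tz":-1,"wx":-0.5,"wy":-28.5,"wz":-0.3,"jaw":0.1},{"tx":5,"ty":-22.5,"tz":-1,"wx":-0.5,"wy":-28.5,"wz":-0.3,"jaw":0.1},{"tx":5.3,"ty":-26.5,"tz":-1,"wx":-0.5,"wy":-28.5,"wz":-0.3,"jaw":0.1}]' 60
python3 - <<'E'
from h import *
print(tool()[2]["joints"],go(*stand(0,.17)))
E
```

```text
t: 13.87
position: [0.5243, 0.1437, 0.2904]
eef_rot: [-3.106, -0.101, -0.158]
contact_force: [0.8, 1.3, -2.4]
opening: 0.264
finger_force: 59.2
[-0.7568  0.6852  0.8513  1.643  -0.6392  0.9917 -1.2096] [  0.79 -14.37  -0.86  -1.53  -5.87   0.41]
```

```bash
python3 -m creep '[{"tx":0.1,"ty":-3,"tz":-0.6,"wx":-0.5,"wy":-2,"wz":0.1,"jaw":0.1},{"tx":0.3,"ty":-6,"tz":-1,"wx":-1,"wy":-4,"wz":0.2,"jaw":0.1},{"tx":0.5,"ty":-9,"tz":-1,"wx":-1.5,"wy":-5.9,"wz":0.4,"jaw":0.1},{"tx":0.7,"ty":-12,"tz":-0.9,"wx":-1.5,"wy":-5.9,"wz":0.4,"jaw":0.1},{"tx":0.8,"ty":-14.4,"tz":-0.9,"wx":-1.5,"wy":-5.9,"wz":0.4,"jaw":0.1},{"tx":0.8,"ty":-14.4,"tz":-0.9,"wx":-1.5,"wy":-5.9,"wz":0.4,"jaw":0.1},{"tx":0.8,"ty":-14.4,"tz":-0.9,"wx":-1.5,"wy":-5.9,"wz":0.4,"jaw":0.1},{"tx":0.8,"ty":-14.4,"tz":-0.9,"wx":-1.5,"wy":-5.9,"wz":0.4,"jaw":0.1}]' 60
python3 - <<'E'
from h import *
print(go(*stand(0,.04)))
E
```

```text
t: 14.53
position: [0.5216, 0.2856, 0.3032]
eef_rot: [-3.136, -0.096, -0.004]
contact_force: [0.1, -0.6, -1.3]
opening: 0.267
finger_force: 59.2
[-0.01 -0.11 12.97 -0.26 -0.16  0.19]
```

```bash
python3 -m creep '[{"tx":0,"ty":-0.1,"tz":3,"wx":-0.25,"wy":-0.15,"wz":0.2,"jaw":0.1},{"tx":0,"ty":-0.1,"tz":6,"wx":-0.25,"wy":-0.15,"wz":0.2,"jaw":0.1},{"tx":0,"ty":-0.1,"tz":9,"wx":-0.25,"wy":-0.15,"wz":0.2,"jaw":0.1},{"tx":0,"ty":-0.1,"tz":11.5,"wx":-0.25,"wy":-0.15,"wz":0.2,"jaw":0.1},{"tx":0,"ty":-0.1,"tz":13,"wx":-0.25,"wy":-0.15,"wz":0.2,"jaw":0.1},{"tx":0,"ty":-0.1,"tz":14,"wx":-0.25,"wy":-0.15,"wz":0.2,"jaw":0.1},{"tx":0,"ty":-0.1,"tz":14.5,"wx":-0.25,"wy":-0.15,"wz":0.2,"jaw":0.1},{"tx":0,"ty":-0.1,"tz":14.5,"wx":-0.25,"wy":-0.15,"wz":0.2,"jaw":0.1}]' 60
python3 -m creep '[{"tx":0,"ty":0,"tz":0.3,"wx":0,"wy":0,"wz":0,"jaw":0.1},{"tx":0,"ty":0,"tz":0.6,"wx":0,"wy":0,"wz":0,"jaw":0.1},{"tx":0,"ty":0,"tz":0.9,"wx":0,"wy":0,"wz":0,"jaw":0.1},{"tx":0,"ty":0,"tz":1.2,"wx":0,"wy":0,"wz":0,"jaw":0.1},{"tx":0,"ty":0,"tz":1.5,"wx":0,"wy":0,"wz":0,"jaw":0.1},{"tx":0,"ty":0,"tz":1.8,"wx":0,"wy":0,"wz":0,"jaw":0.1},{"tx":0,"ty":0,"tz":2,"wx":0,"wy":0,"wz":0,"jaw":0.1},{"tx":0,"ty":0,"tz":2,"wx":0,"wy":0,"wz":0,"jaw":0.1}]' 60
python3 - <<'E'
from h import *
print(tool()[2]["torque"],go(*stand(0,.002)),go(*stand(.45,.0)))
E
```

```text
t: 15.2
position: [0.5223, 0.2866, 0.1579]
eef_rot: [3.14, 0.092, -0.001]
contact_force: [-0.9, 0.3, -1.1]
opening: 0.263
finger_force: 59.2
t: 15.87
position: [0.5222, 0.2867, 0.1376]
eef_rot: [3.14, 0.094, -0.001]
contact_force: [0.1, 0.1, -1.7]
opening: 0.265
finger_force: 59.2
[ 0.0538 -0.014  -0.0029] [-0.03 -0.06  0.21  0.01  0.04  0.1 ] [ -0.51  -0.06   0.3    0.03 -25.74   0.09]
```

```bash
python3 -m creep '[{"tx":0,"ty":0,"tz":0,"wx":0,"wy":0,"wz":0,"jaw":0.5},{"tx":0,"ty":0,"tz":0,"wx":0,"wy":0,"wz":0,"jaw":0.7},{"tx":0,"ty":-0.05,"tz":0,"wx":0,"wy":0,"wz":0,"jaw":0.7},{"tx":-0.1,"ty":-0.05,"tz":0.1,"wx":0,"wy":-5,"wz":0,"jaw":0.7},{"tx":-0.2,"ty":-0.05,"tz":0.15,"wx":0,"wy":-11,"wz":0,"jaw":0.7},{"tx":-0.3,"ty":-0.05,"tz":0.2,"wx":0,"wy":-17,"wz":0,"jaw":0.7},{"tx":-0.45,"ty":-0.05,"tz":0.25,"wx":0,"wy":-23,"wz":0,"jaw":0.7},{"tx":-0.5,"ty":-0.05,"tz":0.3,"wx":0,"wy":-25.7,"wz":0,"jaw":0.7}]' 60
python3 - <<'E'
from h import *
print(tool()[2]["joints"],go(*stand(.45,.0)))
E
```

```text
t: 16.53
position: [0.5177, 0.2858, 0.1346]
eef_rot: [3.045, 0.089, -0.705]
contact_force: [-0.8, -0.6, -0.7]
opening: 0.698
finger_force: 0.0
[-0.6813  1.1764  0.671   1.0208 -0.6819  1.5974 -1.5717] [-0.05 -0.12  0.03  0.09  0.3   0.01]
```

```bash
python3 -m creep '[{"tx":-0.05,"ty":-0.1,"tz":0,"wx":0,"wy":0.3,"wz":0,"jaw":0.5},{"tx":-0.05,"ty":-0.1,"tz":0,"wx":0,"wy":0.3,"wz":0,"jaw":0.3},{"tx":-0.05,"ty":-0.1,"tz":0,"wx":0,"wy":0.3,"wz":0,"jaw":0.1},{"tx":-0.05,"ty":-0.1,"tz":0,"wx":0,"wy":0.3,"wz":0,"jaw":0.1},{"tx":-0.05,"ty":-0.1,"tz":0,"wx":0,"wy":0.3,"wz":0,"jaw":0.1},{"tx":-0.05,"ty":-0.1,"tz":0,"wx":0,"wy":0.3,"wz":0,"jaw":0.1},{"tx":-0.05,"ty":-0.1,"tz":0,"wx":0,"wy":0.3,"wz":0,"jaw":0.1},{"tx":-0.05,"ty":-0.1,"tz":0,"wx":0,"wy":0.3,"wz":0,"jaw":0.1}]' 80
python3 - <<'E'
from h import *
p,Rm,s=tool(); print(p,Rm,s["contact_force"],s["finger_force"]); print("tip in tool",Rm.T@(np.array([.5218,.2868,.017])-p), "gauge z in tool",Rm.T@[0,0,1])
print(go(p+[0,0,.17],Rm))
E
```

```text
t: 17.2
position: [0.5167, 0.2883, 0.1358]
eef_rot: [3.051, 0.092, -0.687]
contact_force: [0.4, 1.2, 6.9]
opening: 0.263
finger_force: 78.9
[0.5167 0.2883 0.1358] [[ 0.9019  0.0601 -0.4278]
 [ 0.0546 -0.9982 -0.0252]
 [-0.4285 -0.0006 -0.9035]] [0.3836 1.1616 6.9479] 78.85409832000732
tip in tool [0.0554 0.0019 0.1052] gauge z in tool [-0.4285 -0.0006 -0.9035]
[ -7.28  -0.01 -15.36   0.     0.     0.  ]
```

```bash
python3 -m creep '[{"tx":-0.4,"ty":0,"tz":-0.8,"wx":0,"wy":0,"wz":0,"jaw":0.1},{"tx":-0.86,"ty":0,"tz":-1.8,"wx":0,"wy":0,"wz":0,"jaw":0.1},{"tx":-1.7,"ty":0,"tz":-3.6,"wx":0,"wy":0,"wz":0,"jaw":0.1},{"tx":-2.8,"ty":0,"tz":-5.9,"wx":0,"wy":0,"wz":0,"jaw":0.1},{"tx":-4,"ty":0,"tz":-8.4,"wx":0,"wy":0,"wz":0,"jaw":0.1},{"tx":-5.2,"ty":0,"tz":-11,"wx":0,"wy":0,"wz":0,"jaw":0.1},{"tx":-6.4,"ty":0,"tz":-13.5,"wx":0,"wy":0,"wz":0,"jaw":0.1},{"tx":-7.3,"ty":0,"tz":-15.4,"wx":0,"wy":0,"wz":0,"jaw":0.1}]' 80
cat >> h.py <<'E'
TT=np.array([.0554,.0005,.1052])
def bor3(h,b=.4429,tt=TT):
    t=.55-b; Rm=frame(np.sin(t)*E_-[0,0,np.cos(t)],E_); return B+h*ZB-Rm@tt, Rm
E
python3 - <<'E'
from h import *
print(tool()[2]["joints"]); print(bor3(.035)[0],go(*bor3(.035)),go(*bor3(.08)))
E
```

```text
t: 17.87
position: [0.5169, 0.2877, 0.309]
eef_rot: [3.051, 0.091, -0.684]
contact_force: [-0.1, 0.6, -1.4]
opening: 0.265
finger_force: 78.4
[-0.6532  1.0111  0.7036  0.7711 -0.6387  1.9387 -1.7038]
[ 0.4745 -0.0192  0.2242] [-1.87 30.38 10.25  0.02 31.41  0.11] [-5.63 30.38  7.79  0.02 31.41  0.11]
```

```bash
python3 -m creep '[{"tx":-0.7,"ty":3,"tz":0.5,"wx":0,"wy":3,"wz":0,"jaw":0.1},{"tx":-1.5,"ty":6.5,"tz":1,"wx":0,"wy":6,"wz":0,"jaw":0.1},{"tx":-2.2,"ty":10,"tz":1.5,"wx":0,"wy":10,"wz":0,"jaw":0.1},{"tx":-3,"ty":13.5,"tz":2.2,"wx":0,"wy":14,"wz":0,"jaw":0.1},{"tx":-3.7,"ty":17,"tz":3,"wx":0,"wy":18,"wz":0,"jaw":0.1},{"tx":-4.4,"ty":20.5,"tz":4,"wx":0,"wy":22,"wz":0,"jaw":0.1},{"tx":-5,"ty":24,"tz":5.3,"wx":0,"wy":26,"wz":0,"jaw":0.1},{"tx":-5.6,"ty":27.5,"tz":6.5,"wx":0,"wy":30,"wz":0,"jaw":0.1}]' 80
python3 - <<'E'
from h import *
print(tool()[2]["joints"],tool()[0]);print(go(*bor3(.05)))
E
```

```text
t: 18.53
position: [0.4549, 0.0117, 0.2728]
eef_rot: [-3.136, -0.095, -0.133]
contact_force: [3.4, -1.3, -1.7]
opening: 0.263
finger_force: 78.4
[-0.5533  0.56    0.784   1.9358 -0.581   0.787  -0.9624] [0.4549 0.0117 0.2728]
[0.68 3.2  3.66 0.06 1.29 0.15]
```

```bash
python3 -m creep '[{"tx":0.3,"ty":1,"tz":0.5,"wx":0,"wy":1.3,"wz":0.1,"jaw":0.1},{"tx":0.5,"ty":2,"tz":1,"wx":0,"wy":1.3,"wz":0.1,"jaw":0.1},{"tx":0.7,"ty":3,"tz":2,"wx":0,"wy":1.3,"wz":0.1,"jaw":0.1},{"tx":0.7,"ty":3.2,"tz":3,"wx":0,"wy":1.3,"wz":0.1,"jaw":0.1},{"tx":0.7,"ty":3.2,"tz":3.6,"wx":0,"wy":1.3,"wz":0.1,"jaw":0.1},{"tx":0.7,"ty":3.2,"tz":3.6,"wx":0,"wy":1.3,"wz":0.1,"jaw":0.1},{"tx":0.7,"ty":3.2,"tz":3.6,"wx":0,"wy":1.3,"wz":0.1,"jaw":0.1},{"tx":0.7,"ty":3.2,"tz":3.6,"wx":0,"wy":1.3,"wz":0.1,"jaw":0.1}]' 80
python3 - <<'E'
from h import *
p,Rm,s=tool();print(s["joints"],s["contact_force"],s["torque"]);print(go(*bor3(.02)))
C=cam("wrist"); im=eyes.get_image("wrist"); W=eyes.get_image("scene")
y=np.array([-E_[1],E_[0],0]);x=np.cross(y,ZB)
P=np.array([B]+[B+.031*(i*x+j*y)+.004*ZB for i in(-1,1) for j in(-1,1)]+[p+Rm@TT])
c=[]
for nm,I,C_ in(("wrist",im,C),("scene",W,cam("scene"))):
    uv=proj(nm,P,C_)
    u,v=uv[0].astype(int)
    u0,v0=max(u-40,0),max(v-50,0)
    k=cv2.resize(I[v0:v0+100,u0:u0+80],(400,500),interpolation=cv2.INTER_CUBIC)
    for q in (uv-[u0,v0])*5: cv2.drawMarker(k,(int(q[0]),int(q[1])),(0,0,255),0,12)
    print(nm,((uv-[u0,v0])*5).round()); c.append(k)
cv2.imwrite("pics/w8.png",np.hstack(c))
E
```

```text
t: 19.2
position: [0.468, -0.0179, 0.2373]
eef_rot: [-3.133, -0.092, -0.162]
contact_force: [-0.3, -0.6, -0.9]
opening: 0.266
finger_force: 78.5
[-0.4222  0.6111  0.692   1.9728 -0.6641  0.678  -0.8318] [-0.2645 -0.5957 -0.9479] [-0.0484  0.1959 -0.0391]
[ 1.15  0.17  2.72 -0.02  0.21  0.03]
wrist [[202. 254.]
 [352. 403.]
 [ 50. 403.]
 [379. 102.]
 [ 27. 102.]
 [193. 390.]]
scene [[205. 254.]
 [162. 207.]
 [291. 241.]
 [118. 250.]
 [253. 286.]
 [226. 152.]]
```

View pics/w8.png

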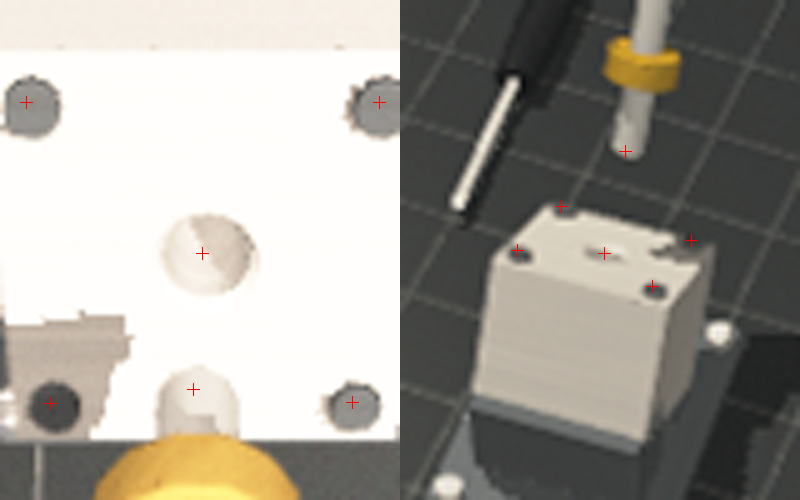

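Wrist crop shows bore mouth at (208,254) and rod tip at ~(198,392), both ~5 px right of prediction equally, so their relative position is right. Go to 2 cm over the mouth.

```bash
python3 -m creep '[{"tx":0.5,"ty":0.1,"tz":1,"wx":0,"wy":0.2,"wz":0,"jaw":0.1},{"tx":0.8,"ty":0.15,"tz":1.8,"wx":0,"wy":0.2,"wz":0,"jaw":0.1},{"tx":1.15,"ty":0.15,"tz":2.7,"wx":0,"wy":0.2,"wz":0,"jaw":0.1},{"tx":1.15,"ty":0.15,"tz":2.7,"wx":0,"wy":0.2,"wz":0,"jaw":0.1},{"tx":1.15,"ty":0.15,"tz":2.7,"wx":0,"wy":0.2,"wz":0,"jaw":0.1},{"tx":1.15,"ty":0.15,"tz":2.7,"wx":0,"wy":0.2,"wz":0,"jaw":0.1},{"tx":1.15,"ty":0.15,"tz":2.7,"wx":0,"wy":0.2,"wz":0,"jaw":0.1},{"tx":1.15,"ty":0.15,"tz":2.7,"wx":0,"wy":0.2,"wz":0,"jaw":0.1}]' 80
python3 - <<'E'
from h import *
s=tool()[2];print(s["contact_force"],s["joints"]);print(go(*bor3(.02)),go(*bor3(-.012)),go(*bor3(-.035)))
E
```

```text
t: 19.97
position: [0.4821, -0.0188, 0.2112]
eef_rot: [-3.133, -0.091, -0.167]
contact_force: [0.4, 0.3, -0.8]
opening: 0.264
finger_force: 78.5
[ 0.3829  0.2672 -0.8036] [-0.3811  0.663   0.6378  1.9693 -0.7166  0.6258 -0.7929]
[ 0.02 -0.   -0.02 -0.01  0.03  0.  ] [ 1.4  -0.    2.87 -0.01  0.03  0.  ] [ 2.38 -0.    4.95 -0.01  0.03  0.  ]
```

```bash
python3 -m creep '[{"tx":0.3,"ty":0,"tz":0.6,"wx":0,"wy":0,"wz":0,"jaw":0.1},{"tx":0.55,"ty":0,"tz":1.1,"wx":0,"wy":0,"wz":0,"jaw":0.1},{"tx":0.75,"ty":0,"tz":1.5,"wx":0,"wy":0,"wz":0,"jaw":0.1},{"tx":0.9,"ty":0,"tz":1.85,"wx":0,"wy":0,"wz":0,"jaw":0.1},{"tx":1.05,"ty":0,"tz":2.15,"wx":0,"wy":0,"wz":0,"jaw":0.1},{"tx":1.2,"ty":0,"tz":2.45,"wx":0,"wy":0,"wz":0,"jaw":0.1},{"tx":1.35,"ty":0,"tz":2.75,"wx":0,"wy":0,"wz":0,"jaw":0.1},{"tx":1.4,"ty":0,"tz":2.87,"wx":0,"wy":0,"wz":0,"jaw":0.1}]' 80
python3 - <<'E'
from h import *
p,Rm,s=tool();print(Rm.T@s["contact_force"],s["torque"]);print(go(*bor3(-.012)),go(*bor3(-.033)))
E
```

```text
t: 20.63
position: [0.4992, -0.0178, 0.1835]
eef_rot: [-3.133, -0.091, -0.166]
contact_force: [0.3, 0.8, -1.5]
opening: 0.258
finger_force: 78.5
[ 0.2249 -0.7876  1.5771] [0.0283 0.1445 0.01  ]
[-0.01 -0.01 -0.06 -0.    0.07  0.  ] [ 0.89 -0.01  1.83 -0.    0.07  0.  ]
```

```bash
python3 -m creep '[{"tx":0.15,"ty":0,"tz":0.3,"wx":0,"wy":0,"wz":0,"jaw":0.1},{"tx":0.3,"ty":0,"tz":0.6,"wx":0,"wy":0,"wz":0,"jaw":0.1},{"tx":0.45,"ty":0,"tz":0.9,"wx":0,"wy":0,"wz":0,"jaw":0.1},{"tx":0.6,"ty":0,"tz":1.2,"wx":0,"wy":0,"wz":0,"jaw":0.1},{"tx":0.7,"ty":0,"tz":1.45,"wx":0,"wy":0,"wz":0,"jaw":0.1},{"tx":0.8,"ty":0,"tz":1.65,"wx":0,"wy":0,"wz":0,"jaw":0.1},{"tx":0.89,"ty":0,"tz":1.83,"wx":0,"wy":0,"wz":0,"jaw":0.1},{"tx":0.89,"ty":0,"tz":1.83,"wx":0,"wy":0,"wz":0,"jaw":0.1}]' 80
python3 - <<'E'
from h import *
p,Rm,s=tool();print("axial",ZB@s["contact_force"],s["contact_force"],s["torque"]);print(go(*bor3(-.033)),go(*bor3(-.042)))
E
```

```text
t: 21.3
position: [0.5099, -0.0172, 0.1664]
eef_rot: [-3.133, -0.091, -0.166]
contact_force: [-0.0, -0.6, -2.5]
opening: 0.256
finger_force: 78.5
axial -2.0765876625461477 [-0.0113 -0.6118 -2.4644] [-0.0162  0.1714 -0.0436]
[ 0.01 -0.01  0.01 -0.    0.07  0.  ] [ 0.4  -0.01  0.82 -0.    0.07  0.  ]
```

```bash
python3 -m creep '[{"tx":0.05,"ty":0,"tz":0.1,"wx":0,"wy":0,"wz":0,"jaw":0.1},{"tx":0.1,"ty":0,"tz":0.2,"wx":0,"wy":0,"wz":0,"jaw":0.1},{"tx":0.15,"ty":0,"tz":0.3,"wx":0,"wy":0,"wz":0,"jaw":0.1},{"tx":0.2,"ty":0,"tz":0.42,"wx":0,"wy":0,"wz":0,"jaw":0.1},{"tx":0.25,"ty":0,"tz":0.53,"wx":0,"wy":0,"wz":0,"jaw":0.1},{"tx":0.3,"ty":0,"tz":0.63,"wx":0,"wy":0,"wz":0,"jaw":0.1},{"tx":0.35,"ty":0,"tz":0.74,"wx":0,"wy":0,"wz":0,"jaw":0.1},{"tx":0.39,"ty":0,"tz":0.82,"wx":0,"wy":0,"wz":0,"jaw":0.1}]' 80
python3 - <<'E'
from h import *
p,Rm,s=tool();print("axial",ZB@s["contact_force"],s["contact_force"],s["torque"]);print(go(*bor3(-.042)))
E
python3 -m creep '[{"tx":0.02,"ty":0,"tz":0.04,"wx":0,"wy":0,"wz":0,"jaw":0.1},{"tx":0.04,"ty":0,"tz":0.09,"wx":0,"wy":0,"wz":0,"jaw":0.1},{"tx":0.06,"ty":0,"tz":0.13,"wx":0,"wy":0,"wz":0,"jaw":0.1},{"tx":0.08,"ty":0,"tz":0.17,"wx":0,"wy":0,"wz":0,"jaw":0.1},{"tx":0.1,"ty":0,"tz":0.21,"wx":0,"wy":0,"wz":0,"jaw":0.1},{"tx":0.11,"ty":0,"tz":0.24,"wx":0,"wy":0,"wz":0,"jaw":0.1},{"tx":0.13,"ty":0,"tz":0.27,"wx":0,"wy":0,"wz":0,"jaw":0.1},{"tx":0.13,"ty":0,"tz":0.27,"wx":0,"wy":0,"wz":0,"jaw":0.1}]' 80
python3 - <<'E'
from h import *
p,Rm,s=tool();print("axial",ZB@s["contact_force"],s["contact_force"],s["torque"]);print(go(*bor3(-.045)))
E
```

```text
t: 21.97
position: [0.5146, -0.017, 0.1588]
eef_rot: [-3.133, -0.091, -0.167]
contact_force: [-0.7, -0.9, 1.3]
opening: 0.263
finger_force: 78.5
axial 1.5172951225431024 [-0.7041 -0.901   1.3168] [-0.258   0.3726 -0.0834]
[ 0.   -0.01  0.03 -0.    0.05 -0.01]
t: 22.63
position: [0.5161, -0.0169, 0.1563]
eef_rot: [-3.133, -0.091, -0.166]
contact_force: [-0.2, -0.9, -0.9]
opening: 0.266
finger_force: 78.5
axial -0.6378334004368361 [-0.239  -0.9132 -0.9269] [-0.2455  0.2285 -0.0826]
[ 0.01 -0.01  0.03 -0.    0.05 -0.01]
```

```bash
python3 -m creep '[{"tx":0.02,"ty":0,"tz":0.04,"wx":0,"wy":0,"wz":0,"jaw":0.1},{"tx":0.04,"ty":0,"tz":0.08,"wx":0,"wy":0,"wz":0,"jaw":0.1},{"tx":0.06,"ty":0,"tz":0.12,"wx":0,"wy":0,"wz":0,"jaw":0.1},{"tx":0.08,"ty":0,"tz":0.16,"wx":0,"wy":0,"wz":0,"jaw":0.1},{"tx":0.1,"ty":0,"tz":0.2,"wx":0,"wy":0,"wz":0,"jaw":0.1},{"tx":0.11,"ty":0,"tz":0.23,"wx":0,"wy":0,"wz":0,"jaw":0.1},{"tx":0.13,"ty":0,"tz":0.27,"wx":0,"wy":0,"wz":0,"jaw":0.1},{"tx":0.13,"ty":0,"tz":0.27,"wx":0,"wy":0,"wz":0,"jaw":0.1}]' 80
python3 - <<'E'
from h import *
p,Rm,s=tool();print("axial",ZB@s["contact_force"],s["contact_force"],s["torque"]);print(go(*bor3(-.048)))
E
```

```text
t: 23.3
position: [0.5177, -0.0168, 0.1538]
eef_rot: [-3.133, -0.091, -0.166]
contact_force: [-0.4, -0.9, -0.6]
opening: 0.261
finger_force: 78.5
axial -0.23660196444907394 [-0.4287 -0.9345 -0.5732] [-0.2791  0.2656 -0.0586]
[ 0.   -0.01  0.03 -0.01  0.05 -0.  ]
```

```bash
python3 -m creep '[{"tx":0.02,"ty":0,"tz":0.04,"wx":0,"wy":0,"wz":0,"jaw":0.1},{"tx":0.04,"ty":0,"tz":0.08,"wx":0,"wy":0,"wz":0,"jaw":0.1},{"tx":0.06,"ty":0,"tz":0.12,"wx":0,"wy":0,"wz":0,"jaw":0.1},{"tx":0.08,"ty":0,"tz":0.16,"wx":0,"wy":0,"wz":0,"jaw":0.1},{"tx":0.1,"ty":0,"tz":0.2,"wx":0,"wy":0,"wz":0,"jaw":0.1},{"tx":0.11,"ty":0,"tz":0.23,"wx":0,"wy":0,"wz":0,"jaw":0.1},{"tx":0.12,"ty":0,"tz":0.25,"wx":0,"wy":0,"wz":0,"jaw":0.1},{"tx":0.12,"ty":0,"tz":0.25,"wx":0,"wy":0,"wz":0,"jaw":0.1}]' 80
python3 - <<'E'
from h import *
p,Rm,s=tool();print("axial",ZB@s["contact_force"],s["contact_force"],s["torque"]);print(go(*bor3(-.0505)))
E
```

```text
t: 23.97
position: [0.5183, -0.0168, 0.1522]
eef_rot: [-3.132, -0.09, -0.165]
contact_force: [-16.8, -1.1, 29.0]
opening: 0.262
finger_force: 81.6
axial 33.50374357432209 [-16.7806  -1.0787  28.9901] [-0.1826  2.7838 -0.0785]
[ 0.07 -0.01  0.1  -0.06  0.09 -0.04]
```

```bash
python3 -m creep '[{"tx":-0.02,"ty":0,"tz":-0.05,"wx":0,"wy":0,"wz":0,"jaw":0.1},{"tx":-0.02,"ty":0,"tz":-0.05,"wx":0,"wy":0,"wz":0,"jaw":0.1},{"tx":-0.02,"ty":0,"tz":-0.05,"wx":0,"wy":0,"wz":0,"jaw":0.1},{"tx":-0.02,"ty":0,"tz":-0.05,"wx":0,"wy":0,"wz":0,"jaw":0.1},{"tx":-0.02,"ty":0,"tz":-0.05,"wx":0,"wy":0,"wz":0,"jaw":0.1},{"tx":-0.02,"ty":0,"tz":-0.05,"wx":0,"wy":0,"wz":0,"jaw":0.1},{"tx":-0.02,"ty":0,"tz":-0.05,"wx":0,"wy":0,"wz":0,"jaw":0.1},{"tx":-0.02,"ty":0,"tz":-0.05,"wx":0,"wy":0,"wz":0,"jaw":0.1}]' 80
python3 - <<'E'
from h import *
p,Rm,s=tool();print("axial",ZB@s["contact_force"],s["contact_force"],s["torque"]);print(go(*bor3(-.0505)))
E
```

```text
t: 24.63
position: [0.5184, -0.0168, 0.1524]
eef_rot: [-3.132, -0.09, -0.166]
contact_force: [-11.2, 0.0, 17.8]
opening: 0.264
finger_force: 80.2
axial 21.035396984024548 [-11.2061   0.0328  17.8165] [-0.199   1.9196 -0.0458]
[ 0.06 -0.01  0.12 -0.04  0.08 -0.02]
```

```bash
python3 -m creep '[{"tx":-0.01,"ty":0,"tz":-0.03,"wx":0,"wy":0,"wz":0,"jaw":0.1},{"tx":-0.01,"ty":0,"tz":-0.03,"wx":0,"wy":0,"wz":0,"jaw":0.1},{"tx":-0.01,"ty":0,"tz":-0.03,"wx":0,"wy":0,"wz":0,"jaw":0.1},{"tx":-0.01,"ty":0,"tz":-0.03,"wx":0,"wy":0,"wz":0,"jaw":0.1},{"tx":-0.01,"ty":0,"tz":-0.03,"wx":0,"wy":0,"wz":0,"jaw":0.1},{"tx":-0.01,"ty":0,"tz":-0.03,"wx":0,"wy":0,"wz":0,"jaw":0.1},{"tx":-0.01,"ty":0,"tz":-0.03,"wx":0,"wy":0,"wz":0,"jaw":0.1},{"tx":-0.01,"ty":0,"tz":-0.03,"wx":0,"wy":0,"wz":0,"jaw":0.1}]' 80
python3 -m creep '[{"tx":0,"ty":0,"tz":0,"wx":0,"wy":0,"wz":0,"jaw":0.1},{"tx":0,"ty":0,"tz":0,"wx":0,"wy":0,"wz":0,"jaw":0.1},{"tx":0,"ty":0,"tz":0,"wx":0,"wy":0,"wz":0,"jaw":0.1},{"tx":0,"ty":0,"tz":0,"wx":0,"wy":0,"wz":0,"jaw":0.1},{"tx":0,"ty":0,"tz":0,"wx":0,"wy":0,"wz":0,"jaw":0.1},{"tx":0,"ty":0,"tz":0,"wx":0,"wy":0,"wz":0,"jaw":0.1},{"tx":0,"ty":0,"tz":0,"wx":0,"wy":0,"wz":0,"jaw":0.1},{"tx":0,"ty":0,"tz":0,"wx":0,"wy":0,"wz":0,"jaw":0.1}]' 80
python3 - <<'E'
from h import *
p,Rm,s=tool();print("axial",ZB@s["contact_force"],s["contact_force"],s["torque"])
print(go(*bor3(.03)),go(*bor3(-.0505)))
cv2.imwrite("pics/s9.png",eyes.get_image("scene"))
E
```

```text
t: 25.3
position: [0.5184, -0.0167, 0.1525]
eef_rot: [-3.132, -0.091, -0.166]
contact_force: [-7.2, -1.3, 11.6]
opening: 0.261
finger_force: 79.8
t: 25.97
position: [0.5184, -0.0167, 0.1525]
eef_rot: [-3.132, -0.091, -0.166]
contact_force: [-7.8, -0.8, 12.3]
opening: 0.263
finger_force: 79.8
axial 14.56770475413089 [-7.7926 -0.8022 12.2895] [-0.2817  1.4437 -0.0385]
[-3.4  -0.01 -7.14 -0.03  0.07 -0.01] [ 0.06 -0.01  0.13 -0.03  0.07 -0.01]
```

```bash
python3 -m creep '[{"tx":-0.3,"ty":0,"tz":-0.6,"wx":0,"wy":0,"wz":0,"jaw":0.1},{"tx":-0.7,"ty":0,"tz":-1.47,"wx":0,"wy":0,"wz":0,"jaw":0.1},{"tx":-1.1,"ty":0,"tz":-2.3,"wx":0,"wy":0,"wz":0,"jaw":0.1},{"tx":-1.5,"ty":0,"tz":-3.15,"wx":0,"wy":0,"wz":0,"jaw":0.1},{"tx":-2,"ty":0,"tz":-4.2,"wx":0,"wy":0,"wz":0,"jaw":0.1},{"tx":-2.5,"ty":0,"tz":-5.25,"wx":0,"wy":0,"wz":0,"jaw":0.1},{"tx":-3,"ty":0,"tz":-6.3,"wx":0,"wy":0,"wz":0,"jaw":0.1},{"tx":-3.4,"ty":0,"tz":-7.14,"wx":0,"wy":0,"wz":0,"jaw":0.1}]' 80
cat >> h.py <<'E'
def stan3(up,b=.4429,tt=TT): # tip at up above hole floor
    Rm=frame(-np.sin(b)*E_-[0,0,np.cos(b)],E_); return np.array([.5218,.2868,.017+up])-Rm@tt, Rm
E
python3 - <<'E'
from h import *
p,Rm,s=tool();print(s["contact_force"],s["torque"],s["joints"]); print(go(*stan3(.17)),stan3(.17)[0])
C=cam("wrist"); im=eyes.get_image("wrist"); uv=proj("wrist",np.array([p+Rm@TT]),C)
c=cv2.resize(im[150:350,260:380],(480,800))[:600]; q=(uv[0]-[260,150])*4; print(uv); cv2.drawMarker(c,(int(q[0]),int(q[1])),(0,0,255),0,12)
cv2.imwrite("pics/w10.png",c)
E
```

```text
t: 26.68
position: [0.4768, -0.0192, 0.2209]
eef_rot: [-3.132, -0.091, -0.167]
contact_force: [-0.6, -0.6, -0.6]
opening: 0.263
finger_force: 79.0
[-0.6005 -0.5882 -0.574 ] [-0.0202  0.204   0.0245] [-0.3942  0.643   0.6572  1.9726 -0.6991  0.6429 -0.8041]
[  6.63 -30.34  -7.81  -0.02 -31.5   -0.01] [0.5168 0.287  0.3058]
[[320.6255 137.9072]]
```

View pics/w10.png

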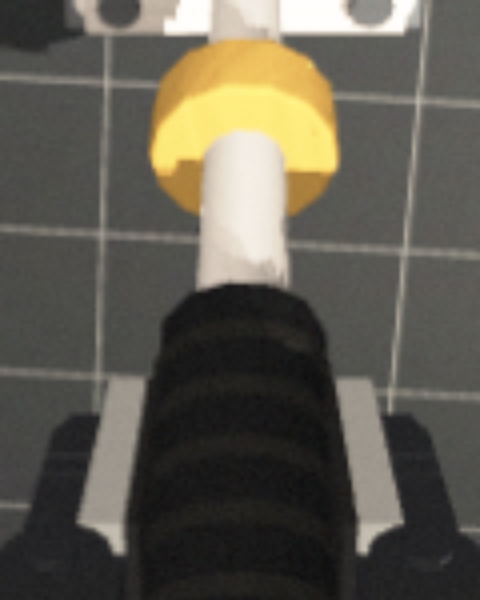

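The rod is still straight in the jaws (column ~245) and the stop has moved up. Carry back to the stand.

```bash
python3 -m creep '[{"tx":0.7,"ty":-2.5,"tz":-2,"wx":0,"wy":-4,"wz":0,"jaw":0.1},{"tx":1.4,"ty":-5.5,"tz":-4,"wx":0,"wy":-8,"wz":0,"jaw":0.1},{"tx":2.2,"ty":-9,"tz":-6,"wx":0,"wy":-12,"wz":0,"jaw":0.1},{"tx":3.1,"ty":-12.5,"tz":-7.5,"wx":0,"wy":-16,"wz":0,"jaw":0.1},{"tx":4,"ty":-16,"tz":-7.8,"wx":0,"wy":-20,"wz":0,"jaw":0.1},{"tx":4.8,"ty":-19.5,"tz":-7.8,"wx":0,"wy":-24,"wz":0,"jaw":0.1},{"tx":5.6,"ty":-23,"tz":-7.8,"wx":0,"wy":-28,"wz":0,"jaw":0.1},{"tx":6.3,"ty":-26.5,"tz":-7.8,"wx":0,"wy":-31.5,"wz":0,"jaw":0.1}]' 80
python3 - <<'E'
from h import *
print(tool()[0],go(*stan3(.17)))
E
```

```text
t: 27.4
position: [0.5157, 0.2454, 0.3038]
eef_rot: [3.053, 0.09, -0.679]
contact_force: [0.8, 0.7, -1.7]
opening: 0.261
finger_force: 78.6
[0.5157 0.2454 0.3038] [ 0.23 -4.15 -0.34  0.04 -0.31  0.05]
```

```bash
python3 -m creep '[{"tx":0.1,"ty":-1,"tz":-0.3,"wx":0,"wy":-0.3,"wz":0,"jaw":0.1},{"tx":0.2,"ty":-2.5,"tz":-0.3,"wx":0,"wy":-0.3,"wz":0,"jaw":0.1},{"tx":0.2,"ty":-3.7,"tz":-0.3,"wx":0,"wy":-0.3,"wz":0,"jaw":0.1},{"tx":0.2,"ty":-4.1,"tz":-0.3,"wx":0,"wy":-0.3,"wz":0,"jaw":0.1},{"tx":0.2,"ty":-4.1,"tz":-0.3,"wx":0,"wy":-0.3,"wz":0,"jaw":0.1},{"tx":0.2,"ty":-4.1,"tz":-0.3,"wx":0,"wy":-0.3,"wz":0,"jaw":0.1},{"tx":0.2,"ty":-4.1,"tz":-0.3,"wx":0,"wy":-0.3,"wz":0,"jaw":0.1},{"tx":0.2,"ty":-4.1,"tz":-0.3,"wx":0,"wy":-0.3,"wz":0,"jaw":0.1}]' 80
python3 - <<'E'
from h import *
print(tool()[0],go(*stan3(.17)),go(*stan3(.035)),go(*stan3(.015)))
E
```

```text
t: 28.07
position: [0.5169, 0.2839, 0.3059]
eef_rot: [3.054, 0.086, -0.681]
contact_force: [-0.5, -0.4, -1.9]
opening: 0.263
finger_force: 78.8
[0.5169 0.2839 0.3059] [ 0.01 -0.31  0.01 -0.07 -0.24 -0.07] [ 5.75 -0.3  12.23 -0.07 -0.24 -0.07] [ 6.59 -0.3  14.04 -0.07 -0.24 -0.07]
```

```bash
python3 -m creep '[{"tx":1,"ty":-0.2,"tz":2.1,"wx":0,"wy":-0.2,"wz":0,"jaw":0.1},{"tx":2.2,"ty":-0.2,"tz":4.7,"wx":0,"wy":-0.2,"wz":0,"jaw":0.1},{"tx":3.4,"ty":-0.2,"tz":7.2,"wx":0,"wy":-0.2,"wz":0,"jaw":0.1},{"tx":4.4,"ty":-0.2,"tz":9.4,"wx":0,"wy":-0.2,"wz":0,"jaw":0.1},{"tx":5.1,"ty":-0.2,"tz":10.9,"wx":0,"wy":-0.2,"wz":0,"jaw":0.1},{"tx":5.5,"ty":-0.2,"tz":11.7,"wx":0,"wy":-0.2,"wz":0,"jaw":0.1},{"tx":5.5,"ty":-0.2,"tz":11.7,"wx":0,"wy":-0.2,"wz":0,"jaw":0.1},{"tx":5.5,"ty":-0.2,"tz":11.7,"wx":0,"wy":-0.2,"wz":0,"jaw":0.1}]' 80
python3 - <<'E'
from h import *
print(tool()[0],go(*stan3(.04)),go(*stan3(.015)),go(*stan3(.001)))
E
```

```text
t: 28.73
position: [0.517, 0.2865, 0.1771]
eef_rot: [3.053, 0.087, -0.686]
contact_force: [-0.1, -0.9, -0.5]
opening: 0.262
finger_force: 78.8
[0.517  0.2865 0.1771] [ 0.04 -0.05  0.13 -0.06 -0.06 -0.03] [ 1.11 -0.05  2.39 -0.06 -0.06 -0.03] [ 1.71 -0.05  3.66 -0.06 -0.06 -0.03]
```

```bash
python3 -m creep '[{"tx":0.25,"ty":-0.05,"tz":0.5,"wx":0,"wy":0,"wz":0,"jaw":0.1},{"tx":0.5,"ty":-0.05,"tz":1.05,"wx":0,"wy":0,"wz":0,"jaw":0.1},{"tx":0.75,"ty":-0.05,"tz":1.6,"wx":0,"wy":0,"wz":0,"jaw":0.1},{"tx":1,"ty":-0.05,"tz":2.1,"wx":0,"wy":0,"wz":0,"jaw":0.1},{"tx":1.25,"ty":-0.05,"tz":2.65,"wx":0,"wy":0,"wz":0,"jaw":0.1},{"tx":1.45,"ty":-0.05,"tz":3.1,"wx":0,"wy":0,"wz":0,"jaw":0.1},{"tx":1.58,"ty":-0.05,"tz":3.38,"wx":0,"wy":0,"wz":0,"jaw":0.1},{"tx":1.64,"ty":-0.05,"tz":3.5,"wx":0,"wy":0,"wz":0,"jaw":0.1}]' 80
python3 - <<'E'
from h import *
print(tool()[2]["contact_force"],go(*stan3(.001)))
E
```

```text
t: 29.4
position: [0.5165, 0.2871, 0.1372]
eef_rot: [3.052, 0.087, -0.687]
contact_force: [1.4, 0.4, -0.7]
opening: 0.257
finger_force: 78.8
[ 1.3785  0.4379 -0.6797] [ 0.05  0.01  0.03 -0.04 -0.01 -0.03]
```

```bash
python3 -m creep '[{"tx":0.03,"ty":0,"tz":0.06,"wx":0,"wy":0,"wz":0,"jaw":0.1},{"tx":0.07,"ty":0,"tz":0.13,"wx":0,"wy":0,"wz":0,"jaw":0.1},{"tx":0.07,"ty":0,"tz":0.13,"wx":0,"wy":0,"wz":0,"jaw":0.1},{"tx":0.05,"ty":0,"tz":0.1,"wx":0,"wy":0,"wz":0,"jaw":0.35},{"tx":0.05,"ty":0,"tz":0.1,"wx":0,"wy":0,"wz":0,"jaw":0.5},{"tx":0.05,"ty":0,"tz":0.1,"wx":0,"wy":0,"wz":0,"jaw":0.7},{"tx":0.05,"ty":0,"tz":0.1,"wx":0,"wy":0,"wz":0,"jaw":0.7},{"tx":0.05,"ty":0,"tz":0.1,"wx":0,"wy":0,"wz":0,"jaw":0.7}]' 40
python3 -m creep '[{"tx":0,"ty":0,"tz":-1,"wx":0,"wy":0,"wz":0,"jaw":0.7},{"tx":0,"ty":0,"tz":-2.5,"wx":0,"wy":0,"wz":0,"jaw":0.7},{"tx":0,"ty":0,"tz":-4.5,"wx":0,"wy":0,"wz":0,"jaw":0.7},{"tx":0,"ty":0,"tz":-6.5,"wx":0,"wy":0,"wz":0,"jaw":0.7},{"tx":0,"ty":0,"tz":-8.5,"wx":0,"wy":0,"wz":0,"jaw":0.7},{"tx":0,"ty":0,"tz":-10.5,"wx":0,"wy":0,"wz":0,"jaw":0.7},{"tx":0,"ty":0,"tz":-12,"wx":0,"wy":0,"wz":0,"jaw":0.7},{"tx":0,"ty":0,"tz":-12,"wx":0,"wy":0,"wz":0,"jaw":0.7}]' 40
python3 - <<'E'
from h import *
s=tool()[2]; print(s["position"],s["contact_force"])
t=eyes.get_image("top"); W=eyes.get_image("scene"); C=cam("wrist"); w=eyes.get_image("wrist")
G=np.array([.5218,.2868,0]); P=np.array([G+[0,0,.176],G+[0,0,.045]])
for n in("top","scene"): print(n,proj(n,P))
print("wrist",proj("wrist",P,C))
f=lambda im,x,y:cv2.resize(im[y:y+100,x:x+65],(260,400),interpolation=cv2.INTER_CUBIC)
cv2.imwrite("pics/end.png",np.hstack([f(t,400,140),f(W,160,140),f(W,400,190)]))
for d in spotter.recognise("gauge_grip","scene")[:2]: print((np.array(d["box"])*[640,400,640,400]).round())
E
```

```text
t: 30.07
position: [0.5166, 0.2872, 0.1367]
eef_rot: [3.052, 0.088, -0.686]
contact_force: [-1.0, -0.4, -0.6]
opening: 0.698
finger_force: 0.0
t: 30.73
position: [0.5691, 0.2894, 0.2471]
eef_rot: [3.054, 0.087, -0.682]
contact_force: [-0.3, -0.3, -0.7]
opening: 0.701
finger_force: 0.0
[0.5691 0.2894 0.2471] [-0.2858 -0.2551 -0.6913]
top [[229.959  201.4756]
 [238.3551 209.1167]]
scene [[439.122  213.9309]
 [427.4397 249.3929]]
wrist [[320.6982 224.008 ]
 [320.6102 138.303 ]]
[469. 247. 488. 283.]
[424. 210. 442. 252.]
```

View pics/end.png

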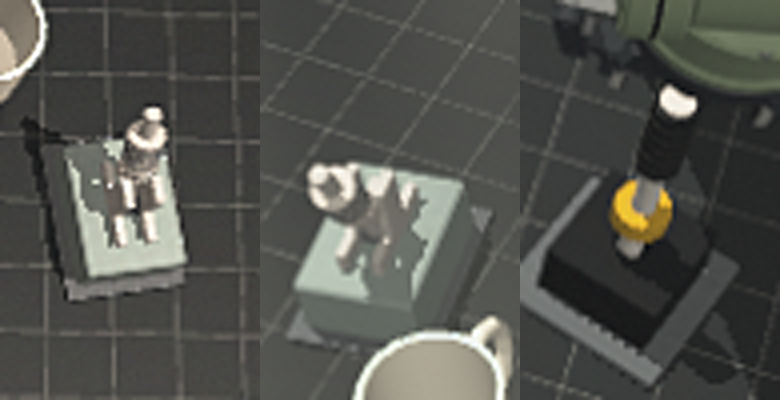

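Gauge stands upright and home (button at scene px (440,214) as at the start, detector box unchanged), stop raised, lever over with its collar down. Hand in.

```bash
python3 -c "
from bench import manip; print(manip.close_job())"
```

```text
the job is handed in; nothing more can be done
None
```

The job is handed in, but the judge returned no verdict: the lever is flipped with its collar released, the rod was held on the bore bottom for about 2 s (peak force about 33 N), and the gauge is back upright in its stand with the stop raised.

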